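# Seat a steel blank in the corner of a drilling jig

## Robot

A 7-joint arm with a two-finger parallel gripper is mounted at the origin on a cart in front of the work surface, level with it; the furniture and walls round the work are solid. World frame = base frame: x ahead of the robot, y to its left, z up, the work surface at z = 0. Lengths are in m, angles in rad, forces in N, time in s.
With the tool pointing down it reaches from about 0.4 to 0.85 m from the base axis. Payload 10.4 kg.
Tool frame: the origin (TCP) lies between the finger pads; the fingertips stand 8 mm ahead of it and the grasp point (between the pads) lies 11 mm behind it; z points along the fingers, x is the direction in which the jaws open and shut, and the axes are right-handed (so a half turn about z gives the same grasp; the last joint's range is limited). The gripper opens to 87 mm and grips with 3 to 60 N. Pads are 19 mm wide; open, the fingers measure 117 mm over their backs; the gripper's body (75 mm by 190 mm) begins 51 mm behind the grasp point.
Start: joints at [-0.023, 0.332, -0.065, 1.46, 0.022, 1.35, -0.088], TCP at [0.625, 0, 0.231] pointing down, gripper open.
Joint ranges: [-2.6, 2.6], [-0.5, 2.12], [-1.47, 1.34], [0.16, 2.42], [-1.27, 4.41], [0.06, 2.06], [-2.6, 2.6]. Speed limits (rad/s): [2.22, 2.22, 2.79, 2.79, 3.14, 3.14, 3.14].

## Interface

Orientations are given as a unit quaternion [x, y, z, w].
In Python, from bench import r, viewer gives the robot as it stands.
- The arm moves only by the tool apply_moves, never from a script. Its argument "increments" is a list of rows, each an object with "grip": the closure in counts, from 0 (fully open) to 255 (shut); "xyz": the shift along the tool's x, y, z in mm, a list of three; "rotation": the turn, a rotation vector about the tool's x, y, z in degrees, a list of three. A call has 1 to 5 rows; each row is the pose to reach, as a shift and turn from the pose measured when the call began, along the tool's axes at that moment; what a row does not reach only later rows make up. A row lasts 1/8 s, in which the tool goes at most 62.5 mm and 10.7 degrees, less where a joint would pass 70% of its speed; a pose out of reach is approached as far as the arm can. A call with a gripper value outside its range is refused whole. The fingers move at their own pace and stop on an object; "squeeze" is the grip in N (left out, the last holds). Time passes only in rows, so rows that repeat a pose let the fingers close. It gives the time, the measured TCP pose, the force and the opening at its end, in the units of the state.
- r.read_state(): the state, without advancing time (a new reading comes with each control period).
- viewer.camera(name): name is "scene" or "side" or "wrist"; returns a dict with "img" (480x640x3 uint8, blue, green, red), "range_z" (480x640 float32, m along the optical axis (not along the pixel's ray), 0 where there is no reading), "vertical_fov" (degrees; the focal length in pixels is half the picture's height over the tangent of half this angle, whatever the lens; pixels are square), "cx", "cy" (the principal point, pixels), "rvec" (rotation vector, rad) and "tvec" (3), from world to camera coordinates, as OpenCV has them. Camera axes: x right, y down, z forward; pixel columns grow to the right and rows downward; lengths in m; the calibration is good to about 2 mm. A picture is of the moment at which its call begins.
- r.close_job(): hands the job in, once; it reports no verdict.
The state is a dict: "time": time; "joint_positions": joint angles; "joint_vel": joint speeds; "joint_torque": joint torques, N m; "ee_pos": TCP position; "eef_rot": TCP orientation; "ft_force": force on the tool from outside, world axes, zero at the start; "torque": the same for the moment, N m; "width": finger opening in m.
Only numpy, scipy, OpenCV 4.12 (cv2) and the standard library are available. Lean on these libraries where they do the work, as an engineer would, in place of code of your own. Each camera call takes 0.05 s, during which the arm holds its last target.

## Task

Get the steel blank ready for drilling: pick up the push stick and, touching the blank only with the stick's nose, nudge it square against the jig's long fence, then slide it along the fence until it presses against the end stop, so that both edges touch with no gap. Seat it on each face with a steady push of about 10 N for a moment, never as much as 20 N, because the finished edges bruise. Then lay the stick down on the worktop clear of the jig, and leave the other things alone.

Things in the scene. Friction and masses are not known exactly. Their poses are not given: they have to be found in the camera images.
- jig: The drilling jig, screwed down: a plywood board 160 (x) x 190 (y) x 12 mm with two aluminium strips standing 14 mm above the board along its far and its left side. Origin at the centre of the board's underside; x points away from the robot towards the long fence, y along the fence towards the end stop, z up. The board turns by up to 0.25 rad from start to start.
- long_fence: Working face of the long fence: an aluminium strip 180 mm long (along y), 20 mm thick, 14 mm high, along the far side of the board. Origin on its face, at mid length, at the level of the board's surface (12 mm above the worktop); x points into the strip, so the blank must be pushed along +x and touches when its edge is at x = 0. In the jig's frame it is at (58, 0, 12) mm.
- end_stop: Working face of the end stop: an aluminium strip 50 mm long (along x), 18 mm thick, 14 mm high, at the left end of the long fence and square to it. Origin on its face, at mid length, at the level of the board's surface; y points into the strip, so the blank must be pushed along +y and touches when its edge is at y = 0. In the jig's frame it is at (23, 75, 12) mm.
- blank: The flat steel blank, 70 (x) x 100 (y) x 12 mm, about 0.25 kg, with a large central and four small corner hole marks, lying loose on the jig's board some 14 to 26 mm short of each face and turned by up to 0.15 rad. Origin at the centre of its underside; x across, y along, z up. Seated, its axes lie along the jig's, its 100 mm edge on the long fence and its 70 mm edge on the end stop, its centre at (23, 25) mm in the jig's frame.
- blank_center (a point): The centre of the blank, half-way up (6 mm above its underside). Same axes. The blank slides with 1 to 4 N. Its edges grip: pushed in the middle of an edge it may stop cocked, one corner on the fence, and jam; pushed near the end that hangs back, it swings flush.
- push_stick: The push stick, about 0.14 kg, lying on the worktop to the right of the jig, its nose pointing away from the robot: a pale wooden handle 80 x 22 x 26 mm and a brass rod 10 mm thick with a domed nose. Origin at the centre of the handle's underside; x points along the stick to the nose, z up. The rod's axis is 13 mm above the handle's underside.
- stick_grip (a point): Centre of the push stick's handle, half-way up (13 mm above its underside): grip here, across the 22 mm width. Same axes as the stick. The rod telescopes and is clamped so that the nose is 127 to 143 mm ahead of this point along x, different each time; it stays there under pushes below 40 N. The grip from pad to nose gives a little under load (a few N per mm).
- pliers: Bystander: red combination pliers, 190 mm long, on the worktop to the right of the stick. Leave alone.
- spark_plug: Bystander: spark plug, 75 mm long, on the worktop left of the jig. Leave alone.
- bearing: Bystander: ball bearing, 47 mm across, 14 mm high, left of the jig. Leave alone.
- tape_measure: Bystander: tape measure, 88 x 38 x 66 mm, near the front left. Leave alone.
There are look-alikes about, which are no part of the job. Of the things like the blank, leave any that is green or red; of the rest the larger one is meant.

How it is judged:
By the outcome, as a careful person would: the job done as asked, in the order asked, and still so for the second after the job is handed in, with the robot touching nothing.
It also fails if it takes over 72 s, if anything falls off the work surface, if the arm or the gripper's body presses on something with over 40 N, if the wrist force passes 120 N, or if a joint passes its speed limit or range.

## Working session

There is one attempt and no reset: what is moved stays moved. The work goes in short steps, Python scripts to look and compute and a tool call to move; the robot and the scene stay as the last step left them, time stands still between calls to the robot, and variables do not carry over. Pictures are saved under pics/ and viewed, and the job is handed in when it is done.

Besides the shell and the picture viewer there is one more tool, called after ">>>" as name([rows], argument=value, ...), one row to a line, values as JSON. apply_moves: Moves the arm, as the interface text tells. Its arguments: {"type":"object","properties":{"increments":{"type":"array","items":{"type":"object","properties":{"grip":{"type":"number"},"xyz":{"type":"array","items":{"type":"number"}},"rotation":{"type":"array","items":{"type":"number"}}}}},"squeeze":{"type":"number"}},"required":["increments"]}

```bash
ls; mkdir -p pics; cat > h.py <<'E'
import numpy as np, cv2, pickle
from scipy.spatial.transform import Rotation as R
from bench import r, viewer
def shot(name,fn):
    c=viewer.camera(name); cv2.imwrite('pics/'+fn+'.png',c['img']); pickle.dump(c,open('pics/'+fn+'.pkl','wb')); return c
def load(fn): return pickle.load(open('pics/'+fn+'.pkl','rb'))
def K(c):
    f=240/np.tan(np.radians(c['vertical_fov'])/2); return f
def px(c,u,v,z=None):
    """world pt at pixel; z = world plane height or None=depth"""
    f=K(c); Rm=cv2.Rodrigues(np.array(c['rvec'],float))[0]; t=np.array(c['tvec'],float).ravel()
    d=np.array([(u-c['cx'])/f,(v-c['cy'])/f,1.])
    o=-Rm.T@t; dw=Rm.T@d
    s=c['range_z'][int(round(v)),int(round(u))] if z is None else (z-o[2])/dw[2]
    return o+s*dw
def proj(c,P):
    f=K(c); Rm=cv2.Rodrigues(np.array(c['rvec'],float))[0]; t=np.array(c['tvec'],float).ravel()
    q=np.atleast_2d(P)@Rm.T+t
    return np.c_[c['cx']+f*q[:,0]/q[:,2], c['cy']+f*q[:,1]/q[:,2]]
def crop(fn,x0,y0,x1,y1,s,out):
    im=cv2.imread('pics/'+fn+'.png')[y0:y1,x0:x1]
    cv2.imwrite('pics/'+out+'.png',cv2.resize(im,None,fx=s,fy=s,interpolation=cv2.INTER_CUBIC))
def st():
    s=r.read_state(); print({k:np.round(s[k],4).tolist() for k in ('time','ee_pos','eef_rot','ft_force','torque','width','joint_positions')}); return s
E
python3 - <<'E'
from h import *
for n in ('scene','side','wrist'):
    c=shot(n,n+'0'); print(n,c['vertical_fov'],c['cx'],c['cy'],c['rvec'],c['tvec'])
st()
E
```

```text
pics
scene 44.12063126004309 328.74723958661167 235.86619687717206 [ 2.14191236 -0.82637903  0.39928101] [-0.43369778  0.24229157  1.17003549]
side 50.0736185397397 316.822428204705 231.54679435546447 [ 0.63477357 -2.60443253  1.18862503] [0.44670169 0.21430945 1.10993877]
wrist 61.41597231223261 327.44736223776175 236.2590864112373 [-2.87541110e+00  1.91793397e-03  2.68770312e-03] [-0.62430581 -0.03076608  0.39152899]
{'time': 0.15, 'ee_pos': [0.6247, 0.0, 0.2299], 'eef_rot': [1.0, 0.0, -0.0005, 0.0], 'ft_force': [-0.5926, 0.5146, -0.1949], 'torque': [-0.0292, 0.0711, 0.0441], 'width': 0.0871, 'joint_positions': [-0.0226, 0.3327, -0.0647, 1.4607, 0.0216, 1.3499, -0.0885]}
```

View pics/scene0.png

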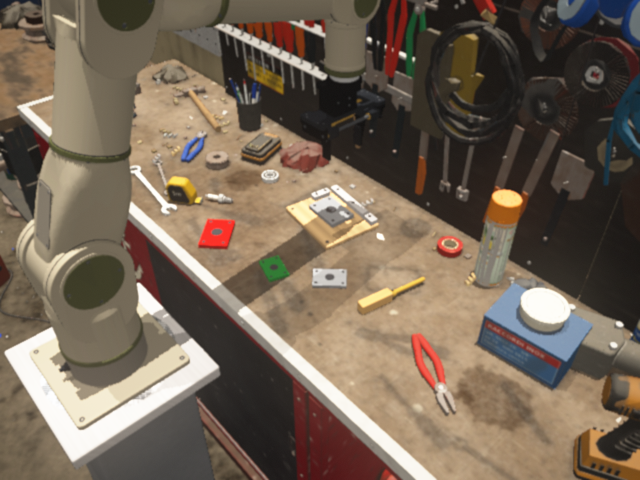

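View pics/side0.png

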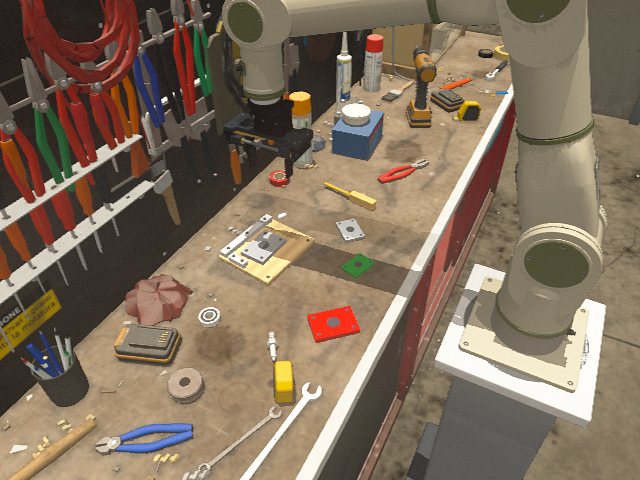

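View pics/wrist0.png

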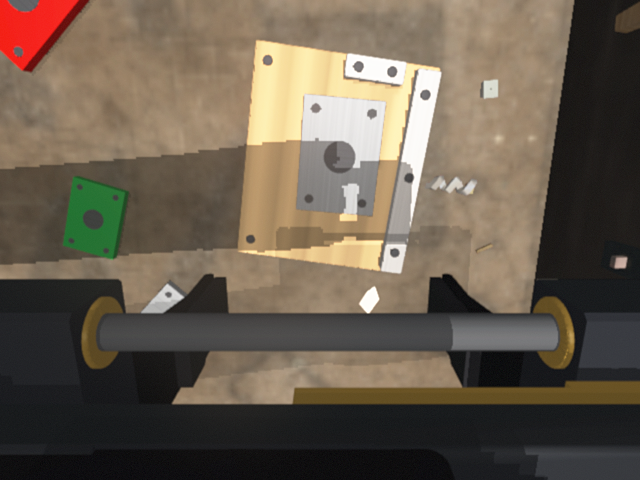

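```bash
python3 - <<'E'
from h import *
crop('wrist0',230,30,450,290,2.3,'w0c')
crop('scene0',340,260,440,330,7,'s0c')
crop('side0',310,170,390,220,8,'d0c')
E
```

```text
(no output)
```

View pics/w0c.png

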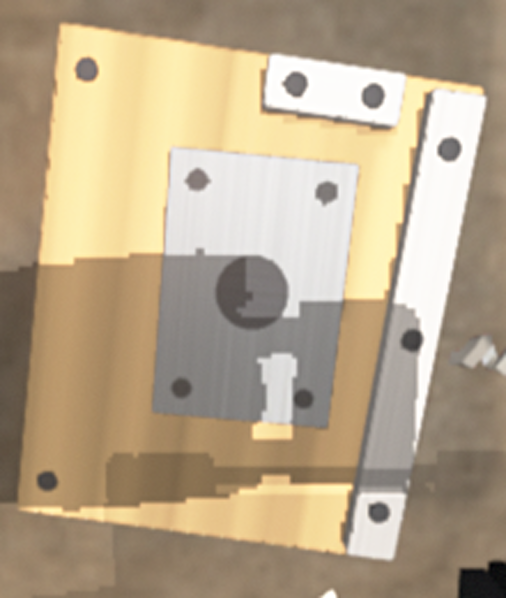

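View pics/s0c.png

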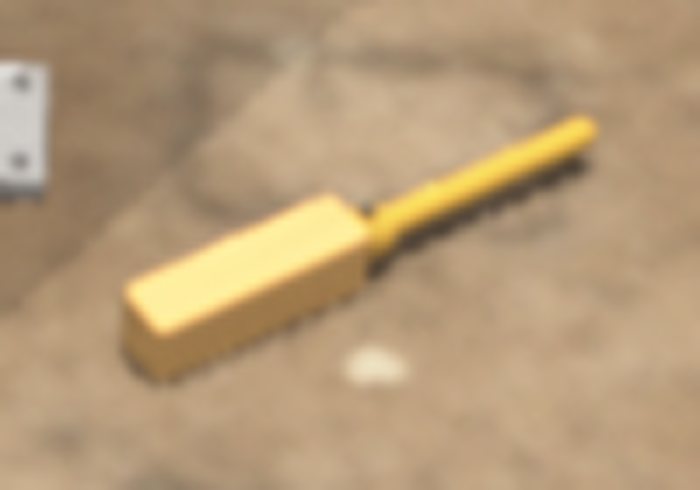

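View pics/d0c.png

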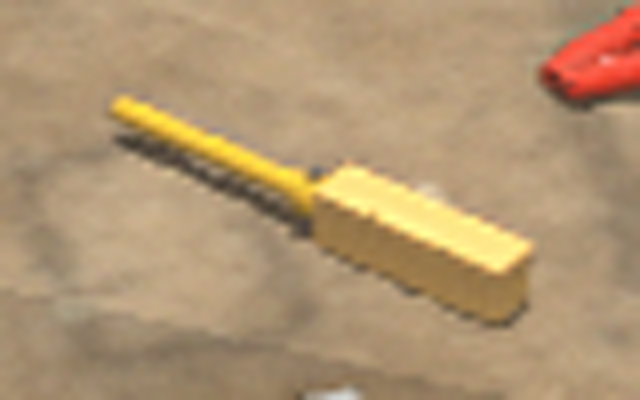

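```bash
python3 - <<'E'
from h import *
c=load('wrist0')
def w(u,v,z): 
    p=px(c,230+u/2.3,30+v/2.3,z); return p
f=lambda p:np.round(p*1000,1)
P={'board TL':(60,23,.012),'board BL':(20,508,.012),'board TR':(486,88,.012),
'fence top in far':(433,92,.026),'fence top in near':(352,550,.026),'fence out far':(486,96,.026),'fence out near':(395,558,.026),
'stop TL':(268,55,.026),'stop TR':(405,75,.026),'stop BL':(264,105,.026),'stop BR':(393,123,.026),
'bl TL':(171,148,.024),'bl TR':(358,163,.024),'bl BL':(153,412,.024),'bl BR':(328,428,.024)}
W={k:w(*v) for k,v in P.items()}
for k,v in W.items(): print(k,f(v))
a=lambda p,q:np.degrees(np.arctan2(*(W[q]-W[p])[[1,0]]))
for p,q in [('board BL','board TL'),('board TL','board TR'),('fence top in near','fence top in far'),('fence out near','fence out far'),('bl BL','bl TL'),('bl BR','bl TR'),('bl TL','bl TR'),('bl BL','bl BR'),('stop BL','stop BR'),('stop TL','stop TR')]:
    print(p,q,a(p,q),np.linalg.norm(W[q]-W[p])*1000)
# depth check
for u,v in [(100,200),(250,290),(390,400)]: print(f(px(c,230+u/2.3,30+v/2.3)))
s=load('scene0');d=load('side0')
for n,cc,pts,o,k in [('scene',s,[(590,128,.013),(375,235,.013),(128,292,.026),(160,333,.026),(328,197,.026),(372,235,.026)],(340,260),7),('side',d,[(118,103,.013),(310,205,.013),(345,165,.026),(315,190,.026),(530,245,.026),(495,270,.026)],(310,170),8)]:
    for u,v,z in pts: print(n,u,v,f(px(cc,o[0]+u/k,o[1]+v/k,z)))
E
```

```text
board TL [564.3 142.6  12. ]
board BL [538.5 -43.8  12. ]
board TR [722.3 120.1  12. ]
fence top in far [699.7 117.   26. ]
fence top in near [676.6 -57.6  26. ]
fence out far [718.8 115.6  26. ]
fence out near [694.3 -61.1  26. ]
stop TL [640.2 129.4  26. ]
stop TR [689.3 122.7  26. ]
stop BL [638.9 112.7  26. ]
stop BR [685.8 106.5  26. ]
bl TL [605.   98.2  24. ]
bl TR [673.8  92.9  24. ]
bl BL [ 5.962e+02 -4.000e-01  2.400e+01]
bl BR [665.6  -7.   24. ]
board BL board TL 82.13213382442875 188.19879118720897
board TL board TR -8.106218200994636 159.58472491300122
fence top in near fence top in far 82.46960439493726 176.1094069322551
fence out near fence out far 82.11249467627815 178.3969303871094
bl BL bl TL 84.93146100455189 99.06426242874912
bl BR bl TR 85.26346081446981 100.22214984835452
bl TL bl TR -4.4395875235418005 69.0580064268166
bl BL bl BR -5.396137004341276 69.63571693122041
stop BL stop BR -7.5237609317875025 47.245339659958724
stop TL stop TR -7.765542302196171 49.57940195365977
[576.8  80.2  12.6]
[634.3  47.   25.4]
[689.1   4.8  26.9]
scene 590 128 [ 627.9 -275.    13. ]
scene 375 235 [ 540.8 -261.5   13. ]
scene 128 292 [ 456.7 -235.9   26. ]
scene 160 333 [ 451.9 -254.5   26. ]
scene 328 197 [ 531.8 -248.5   26. ]
scene 372 235 [ 529.8 -269.    26. ]
side 118 103 [ 624.5 -279.4   13. ]
side 310 205 [ 535.2 -254.6   13. ]
side 345 165 [ 527.1 -265.7   26. ]
side 315 190 [ 530.4 -247.4   26. ]
side 530 245 [ 450.6 -252.1   26. ]
side 495 270 [ 455.8 -233.6   26. ]
```

>>> apply_moves([
  {"grip": 0, "xyz": [-27, 50, 16], "rotation": [0, 0, 10]},
  {"grip": 0, "xyz": [-53, 100, 32], "rotation": [0, 0, 20]},
  {"grip": 0, "xyz": [-80, 150, 48], "rotation": [0, 0, 30]},
  {"grip": 0, "xyz": [-106, 200, 60], "rotation": [0, 0, 40]},
  {"grip": 0, "xyz": [-133, 250, 80], "rotation": [0, 0, 50]},
], squeeze=45)

```text
time: 0.78
ee_pos: [0.4909, -0.2516, 0.1501]
eef_rot: [0.905, -0.425, 0.0, 0.0]
ft_force: [1.1, -0.3, 0.5]
width: 0.087
```

>>> apply_moves([
  {"grip": 0, "xyz": [0, 0, 0], "rotation": [0, 0, 10]},
  {"grip": 0, "xyz": [0, 0, 0], "rotation": [0, 0, 20]},
  {"grip": 0, "xyz": [0, 0, 0], "rotation": [0, 0, 30]},
  {"grip": 0, "xyz": [0, 0, 0], "rotation": [0, 0, 40]},
  {"grip": 0, "xyz": [0, 0, 0], "rotation": [0, 0, 50.5]},
])

```text
time: 1.4
ee_pos: [0.4907, -0.2515, 0.1499]
eef_rot: [-0.635, 0.773, 0.0, -0.0]
ft_force: [-0.3, 0.2, -0.2]
width: 0.0871
```

```bash
cat >> h.py <<'E'
def yaw(s=None):
    s=s or r.read_state(); m=R.from_quat(s['eef_rot']).as_matrix(); return np.degrees(np.arctan2(m[1,0],m[0,0]))
def goto(p,yw):
    "p mm TCP target, yw heading of tool x; prints tool increments"
    s=r.read_state(); m=R.from_quat(s['eef_rot']); t=R.from_euler('ZX',[yw,180],degrees=True)
    d=m.inv().apply(np.array(p)-np.array(s['ee_pos'])*1000); rv=(m.inv()*t).as_rotvec(degrees=True)
    print('xyz',np.round(d,1),'rot',np.round(rv,2),'now yaw',round(yaw(s),2))
E
python3 - <<'E'
from h import *
shot('wrist','w1'); st(); goto([491.7,-251,11],-100.5)
E
```

```text
{'time': 1.45, 'ee_pos': [0.4907, -0.2515, 0.1499], 'eef_rot': [-0.6314, 0.7755, 0.0, -0.0002], 'ft_force': [0.0894, -0.3013, 1.0796], 'torque': [0.0319, 0.1702, 0.0274], 'width': 0.087, 'joint_positions': [0.144, 0.2309, 0.2824, 1.776, -0.0697, 1.1446, -1.3269]}
xyz [ -0.7  -0.9 138.9] rot [ 0.02 -0.02 -1.2 ] now yaw -101.7
```

View pics/w1.png

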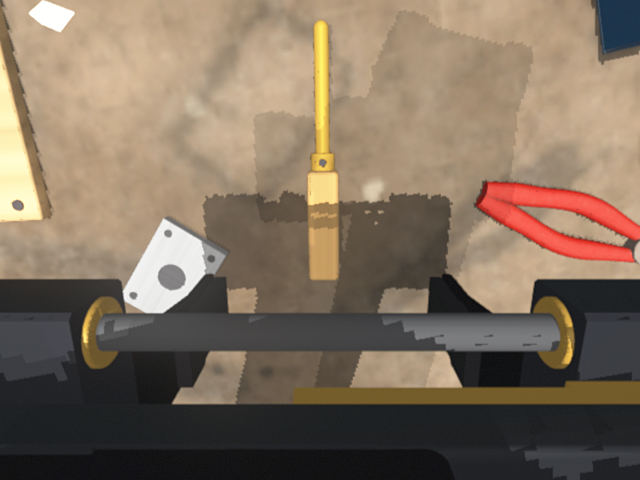

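```bash
python3 - <<'E'
from h import *
crop('w1',290,0,360,290,2.05,'w1c')
c=load('w1'); im=c['img']
for v in (175,200,240,270): print(v,[tuple(int(a) for a in im[v,u]) for u in (305,307,309,311,335,337,339,341)])
f=lambda p:np.round(p*1000,1)
for n,u,v,z in [('nose',320.5,20,.013),('rod base',322,165,.013),('fl',308,172,.026),('fr',337.5,172,.026),('bl',309.5,279.5,.026),('br',338,279.5,.026)]: print(n,f(px(c,u,v,z)))
E
```

```text
175 [(118, 143, 166), (104, 152, 190), (126, 201, 241), (131, 212, 245), (134, 215, 248), (108, 174, 223), (112, 139, 161), (119, 145, 168)]
200 [(80, 97, 116), (101, 142, 179), (139, 223, 252), (151, 233, 253), (138, 222, 250), (115, 186, 233), (97, 122, 143), (100, 124, 146)]
240 [(81, 99, 117), (77, 97, 114), (96, 151, 191), (108, 171, 216), (98, 157, 199), (89, 139, 176), (67, 86, 103), (67, 82, 95)]
270 [(77, 95, 111), (74, 92, 107), (77, 114, 143), (96, 154, 194), (99, 157, 198), (89, 141, 178), (69, 89, 107), (64, 79, 90)]
nose [ 627.7 -273.5   13. ]
rod base [ 535.7 -255.9   13. ]
fl [ 534.  -245.9   26. ]
fr [ 530.1 -265.7   26. ]
bl [ 456.9 -230.7   26. ]
br [ 452.8 -251.2   26. ]
```

View pics/w1c.png

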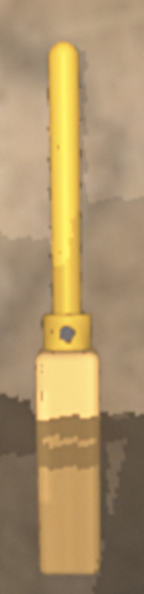

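>>> apply_moves([
  {"grip": 0, "xyz": [-2, -2, 50], "rotation": [0, 0, -0.9]},
  {"grip": 0, "xyz": [-2, -2, 100], "rotation": [0, 0, -0.9]},
  {"grip": 0, "xyz": [-2, -2, 125], "rotation": [0, 0, -0.9]},
  {"grip": 0, "xyz": [-2, -2, 138.5], "rotation": [0, 0, -0.9]},
  {"grip": 0, "xyz": [-2, -2, 139], "rotation": [0, 0, -0.9]},
])

```text
time: 2.08
ee_pos: [0.4928, -0.2499, 0.0105]
eef_rot: [-0.638, 0.77, 0.0, -0.0]
ft_force: [0.2, -0.2, 1.2]
width: 0.0872
```

>>> apply_moves([
  {"grip": 255, "xyz": [0, 0, 0], "rotation": [0, 0, 0]},
  {"grip": 255, "xyz": [0, 0, 0], "rotation": [0, 0, 0]},
  {"grip": 255, "xyz": [0, 0, 0], "rotation": [0, 0, 0]},
  {"grip": 255, "xyz": [0, 0, 0], "rotation": [0, 0, 0]},
  {"grip": 255, "xyz": [0, 0, 0], "rotation": [0, 0, 0]},
])

```text
time: 2.7
ee_pos: [0.4929, -0.2499, 0.0107]
eef_rot: [-0.638, 0.77, 0.0, -0.0]
ft_force: [-1.0, 0.4, -0.6]
width: 0.0448
```

```bash
python3 - <<'E'
from h import *
st();print(yaw()); shot('wrist','w2')
E
```

```text
{'time': 2.7, 'ee_pos': [0.4929, -0.2499, 0.0107], 'eef_rot': [-0.6379, 0.7701, 0.0003, -0.0004], 'ft_force': [-0.9792, 0.3613, -0.5576], 'torque': [0.0894, 0.0889, 0.0109], 'width': 0.0448, 'joint_positions': [0.1711, 0.4117, 0.2541, 1.8792, -0.1317, 0.8678, -1.2677]}
-100.72820272856103
```

View pics/w2.png

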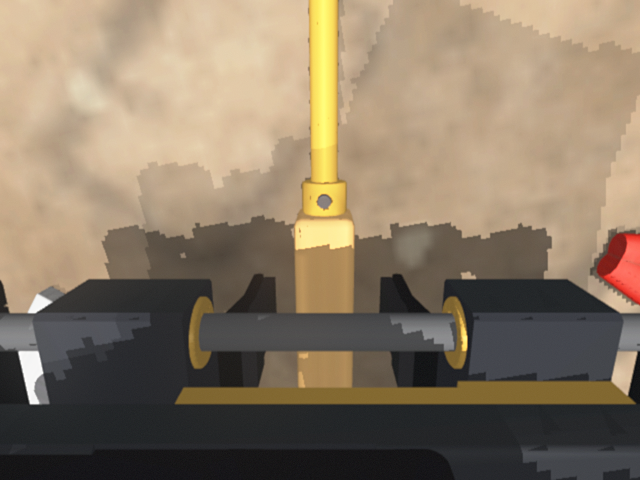

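Centred, still closing; finish closing, then lift a bit.

>>> apply_moves([
  {"grip": 255, "xyz": [0, 0, 0], "rotation": [0, 0, 0]},
  {"grip": 255, "xyz": [0, 0, 0], "rotation": [0, 0, 0]},
  {"grip": 255, "xyz": [0, 0, 0], "rotation": [0, 0, 0]},
  {"grip": 255, "xyz": [0, 0, 0], "rotation": [0, 0, 0]},
  {"grip": 255, "xyz": [0, 0, 0], "rotation": [0, 0, 0]},
])

```text
time: 3.38
ee_pos: [0.4928, -0.2499, 0.0106]
eef_rot: [-0.638, 0.77, 0.0, -0.0]
ft_force: [0.3, -0.0, -0.5]
width: 0.0217
```

>>> apply_moves([
  {"grip": 255, "xyz": [0, 0, -10], "rotation": [0, 0, 0]},
  {"grip": 255, "xyz": [0, 0, -40], "rotation": [0, 0, 0]},
  {"grip": 255, "xyz": [0, 0, -40], "rotation": [0, 0, 0]},
])

```text
time: 3.75
ee_pos: [0.4944, -0.2506, 0.0531]
eef_rot: [-0.638, 0.77, -0.001, 0.001]
ft_force: [-0.5, 0.2, -1.3]
width: 0.0219
```

```bash
python3 - <<'E'
from h import *
st();print(yaw()); c=shot('wrist','w3')
for z in (.063,): pass
E
```

```text
{'time': 3.75, 'ee_pos': [0.4944, -0.2506, 0.0531], 'eef_rot': [-0.6378, 0.7702, -0.0014, 0.0007], 'ft_force': [-0.5331, 0.233, -1.2752], 'torque': [0.0565, 0.137, 0.0546], 'width': 0.0219, 'joint_positions': [0.1596, 0.3498, 0.2664, 1.8555, -0.1113, 0.9475, -1.2829]}
-100.74441299213191
```

View pics/w3.png

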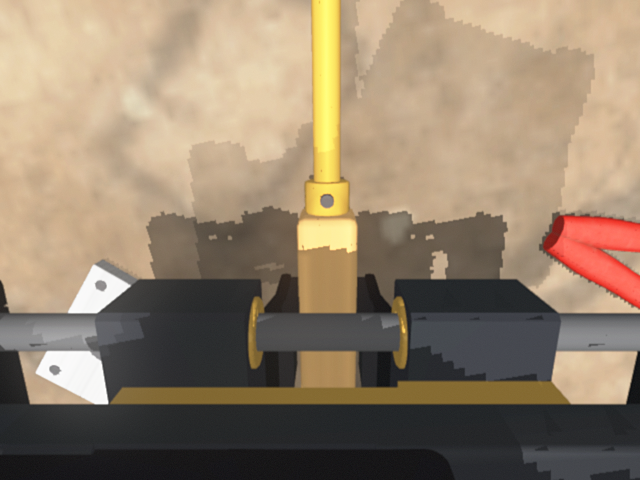

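```bash
python3 - <<'E'
from h import *
c=load('wrist0'); f=lambda p:np.round(p*1000,1)
for u,v in [(75,177),(127,190),(115,258),(63,247),(95,218),(27,71),(88,3),(150,300),(170,283)]: print(u,v,f(px(c,u,v,.008)),f(px(c,u,v)))
s=load('scene0')
# grey plate and green in scene
for n,u,v in [('green',273,257),('green',261,265),('green',268,280),('green',288,272),('grey',312,278),('grey',315,268),('grey',347,271),('grey',346,288),('red',200,245),('red',233,222),('red',229,245)]: print(n,f(px(s,u,v)))
E
```

```text
75 177 [389.5  27.    8. ] [390.6  27.2   9.7]
127 190 [436.3  14.8   8. ] [432.8  13.7   1.1]
115 258 [415.7 -52.3   8. ] [411.6 -54.7   0.8]
63 247 [366.5 -41.    8. ] [361.8 -43.    1.1]
95 218 [402.2 -12.1   8. ] [403.3 -11.6  10. ]
27 71 [362.9 119.    8. ] [362.  119.2   6.6]
88 3 [424.5 171.9   8. ] [420.5 173.9   0.5]
150 300 [444.8 -97.    8. ] [ 441.6 -100.     1.2]
170 283 [467.  -78.6   8. ] [466.2 -79.3   6.2]
green [420.5  11.2  10.6]
green [382.6   7.8  10.7]
green [ 3.702e+02 -3.340e+01  3.000e-01]
green [415.5 -50.1   8.4]
grey [ 443.3 -101.6    8.4]
grey [470.1 -81.5   8.7]
grey [ 522.4 -133.7    3. ]
grey [ 485.7 -169.    -1.7]
red [317.8 163.3   9.3]
red [428.4 183.3   9.6]
red [ 3.753e+02  1.268e+02 -3.000e-01]
```

>>> apply_moves([
  {"grip": 255, "xyz": [0, 5, -25], "rotation": [0, 0, 0]},
  {"grip": 255, "xyz": [-50, 35, -28], "rotation": [0, 0, -1]},
  {"grip": 255, "xyz": [-105, 60, -28], "rotation": [0, 0, -2]},
  {"grip": 255, "xyz": [-160, 80, -28], "rotation": [0, 0, -2.8]},
  {"grip": 255, "xyz": [-215, 100, -28], "rotation": [0, 0, -2.8]},
])

```text
time: 4.42
ee_pos: [0.4342, -0.0185, 0.079]
eef_rot: [-0.657, 0.754, -0.0, -0.0]
ft_force: [2.1, -0.1, -1.4]
width: 0.0213
```

>>> apply_moves([
  {"grip": 255, "xyz": [-50, 8, 0], "rotation": [0, 0, 0]},
  {"grip": 255, "xyz": [-97, 12, 0], "rotation": [0, 0, 0]},
  {"grip": 255, "xyz": [-97, 12, 0], "rotation": [0, 0, 0]},
])

```text
time: 4.8
ee_pos: [0.435, 0.0826, 0.0784]
eef_rot: [-0.659, 0.752, 0.0, -0.0]
ft_force: [0.7, -1.3, -1.9]
width: 0.0215
```

```bash
cat >> h.py <<'E'
JC=np.array([630.5,38.]); JY=-7.9
def jw(x,y,JC=JC,JY=JY):
    a=np.radians(JY); return JC+x*np.array([np.cos(a),np.sin(a)])+y*np.array([-np.sin(a),np.cos(a)])
def wj(p):
    a=np.radians(JY); d=np.array(p)[:2]-JC; return np.array([d@[np.cos(a),np.sin(a)], d@[-np.sin(a),np.cos(a)]])
E
python3 - <<'E'
from h import *
st();print(yaw()); shot('wrist','w4'); shot('side','d4')
print(jw(-187,13)); goto([*jw(-187,13),16.5],JY-90)
E
```

```text
{'time': 4.8, 'ee_pos': [0.435, 0.0826, 0.0784], 'eef_rot': [-0.6588, 0.7523, 0.0002, -0.0001], 'ft_force': [0.6584, -1.2972, -1.9116], 'torque': [-0.0312, 0.1512, 0.0231], 'width': 0.0215, 'joint_positions': [-0.2833, 0.0904, -0.0078, 2.0953, 0.0006, 0.9563, -1.9944]}
-97.57844029494981
[447.06150947  76.57875313]
xyz [  0.6 -12.2  61.8] rot [ 0.05 -0.08  0.03] now yaw -97.87
```

View pics/w4.png

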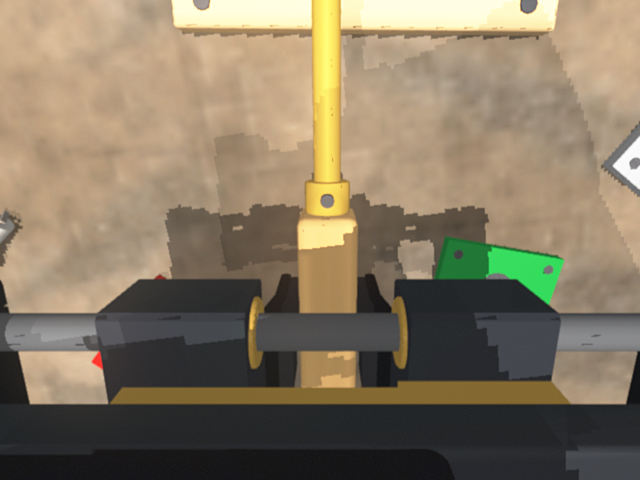

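View pics/d4.png

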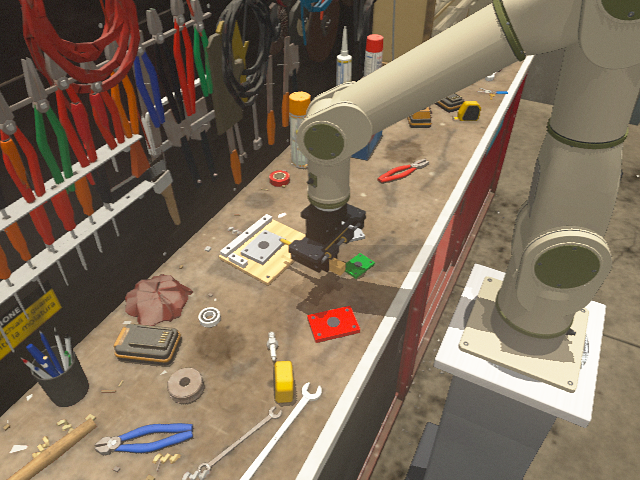

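>>> apply_moves([
  {"grip": 255, "xyz": [0.6, -12, 30], "rotation": [0, 0, 0]},
  {"grip": 255, "xyz": [0.6, -12, 55], "rotation": [0, 0, 0]},
  {"grip": 255, "xyz": [0.6, -12, 62], "rotation": [0, 0, 0]},
  {"grip": 255, "xyz": [0.6, -12, 62], "rotation": [0, 0, 0]},
])

```text
time: 5.4
ee_pos: [0.4467, 0.0757, 0.0163]
eef_rot: [-0.656, 0.754, -0.0, -0.001]
ft_force: [-0.2, -0.3, -1.6]
width: 0.0216
```

```bash
python3 - <<'E'
from h import *
s=st();print(yaw(),wj(np.array(s['ee_pos'])*1000)); shot('scene','s5'); shot('side','d5')
c=load('w4'); f=lambda p:np.round(p*1000,1)
a,b=px(c,172,25,.012),px(c,557,32,.012); print(f(a),f(b), np.degrees(np.arctan2(*(a-b)[[1,0]]))-90)
crop('d5',200,200,360,300,5,'d5c'); crop('scene0',0,0,10,10,1,'x'); crop('s5',270,170,400,270,6,'s5c')
E
```

```text
{'time': 5.4, 'ee_pos': [0.4467, 0.0757, 0.0163], 'eef_rot': [-0.6564, 0.7544, -0.0001, -0.0012], 'ft_force': [-0.228, -0.3132, -1.6216], 'torque': [0.0815, 0.1614, 0.0441], 'width': 0.0216, 'joint_positions': [-0.2727, 0.2138, 0.0032, 2.1139, 0.0006, 0.816, -1.9794]}
-97.94936559063177 [-187.20740862   12.0914533 ]
[564.6 143.8  12. ] [535.8 -45.9  12. ] -8.609395362660607
```

View pics/d5c.png

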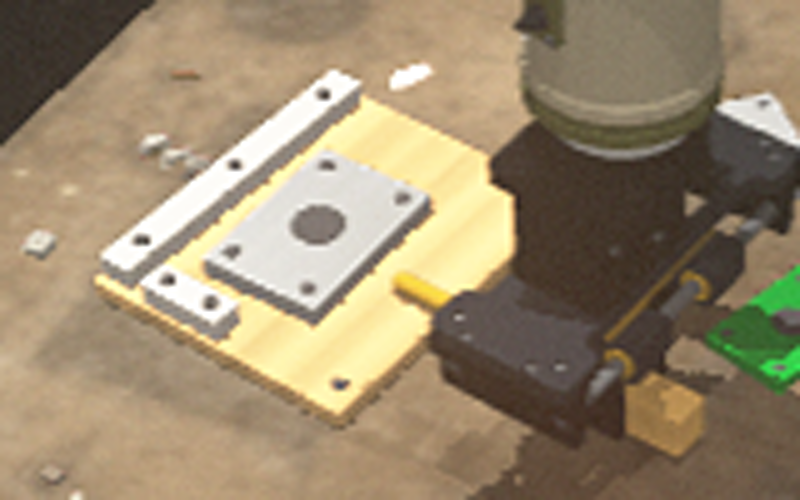

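View pics/s5c.png

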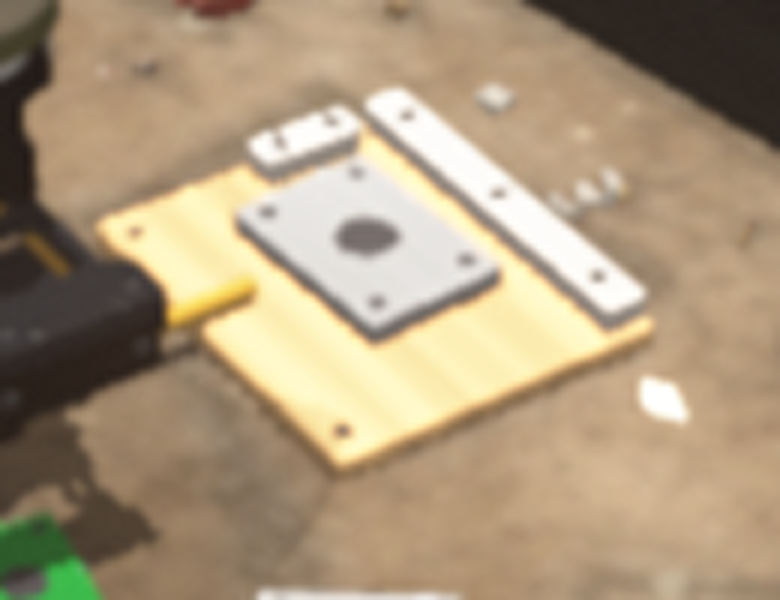

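```bash
python3 - <<'E'
from h import *
f=lambda p:np.round(p*1000,1)
def S(u,v,z): return px(load('s5'),270+u/6,170+v/6,z)
def D(u,v,z): return px(load('d5'),200+u/5,200+v/5,z)
for n,p in [('nose s',S(256,287,.0187)),('nose d',D(395,279,.0187)),
 ('bl s L',S(237,213,.024)),('bl s T',S(352,158,.024)),('bl s R',S(499,270,.024)),('bl s B',S(375,330,.024)),
 ('bd s B',S(338,463,.012)),('bd s L',S(98,225,.012)),('bd s R',S(655,323,.012)),
 ('bl d T',D(323,150,.024)),('bl d R',D(432,200,.024)),('bl d B',D(315,310,.024)),('bl d L',D(205,262,.024)),
 ('bd d B',D(345,415,.012)),('bd d L',D(95,280,.012))]: print(n,f(p),np.round(wj(p*1000),1))
E
```

```text
nose s [581.5  53.6  18.7] [-50.7   8.8]
nose d [581.1  54.7  18.7] [-51.3   9.7]
bl s L [605.   92.7  24. ] [-32.8  50.7]
bl s T [668.8  89.5  24. ] [30.9 56.3]
bl s R [660.9 -10.8  24. ] [ 36.8 -44.2]
bl s B [594.6  -5.7  24. ] [-29.5 -48.3]
bd s B [536.4 -47.3  12. ] [-81.5 -97.5]
bd s L [564.9 138.4  12. ] [-78.8  90.4]
bd s R [695.5 -69.5  12. ] [ 79.1 -97.5]
bl d T [661.4  -7.4  24. ] [ 36.8 -40.7]
bl d R [591.1   0.7  24. ] [-33.9 -42.4]
bl d B [601.3  95.8  24. ] [-36.9  53.2]
bl d L [668.1  91.6  24. ] [29.9 58.3]
bd d B [558.3 139.4  12. ] [-85.5  90.5]
bd d L [718.1 117.5  12. ] [75.8 90.7]
```

>>> apply_moves([
  {"grip": 255, "xyz": [0, -8, 0], "rotation": [0, 0, 0]},
  {"grip": 255, "xyz": [0, -15, 0], "rotation": [0, 0, 0]},
  {"grip": 255, "xyz": [0, -19, 0], "rotation": [0, 0, 0]},
  {"grip": 255, "xyz": [0, -23, 0], "rotation": [0, 0, 0]},
  {"grip": 255, "xyz": [0, -27, 0], "rotation": [0, 0, 0]},
])

```text
time: 6.12
ee_pos: [0.4742, 0.0726, 0.017]
eef_rot: [-0.657, 0.754, -0.0, -0.0]
ft_force: [-1.9, 0.4, -0.5]
width: 0.0217
```

```bash
python3 - <<'E'
from h import *
s=st();print(yaw(),wj(np.array(s['ee_pos'])*1000)); shot('scene','s6'); shot('side','d6')
crop('d6',210,205,300,285,6,'d6c');crop('s6',290,180,380,240,8,'s6c')
a=cv2.imread('pics/d6c.png');b=cv2.imread('pics/s6c.png');
E
```

```text
{'time': 6.125, 'ee_pos': [0.4742, 0.0726, 0.017], 'eef_rot': [-0.6567, 0.7542, -0.0003, -0.0005], 'ft_force': [-1.8625, 0.4255, -0.5063], 'torque': [0.0804, 0.454, 0.0243], 'width': 0.0217, 'joint_positions': [-0.2591, 0.2615, 0.0123, 2.0503, -0.0031, 0.8304, -1.9539]}
-97.9061517399182 [-159.57721624   12.79110239]
```

View pics/d6c.png

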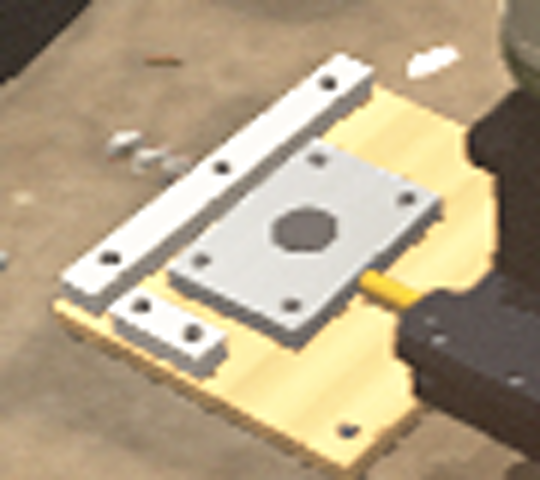

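View pics/s6c.png

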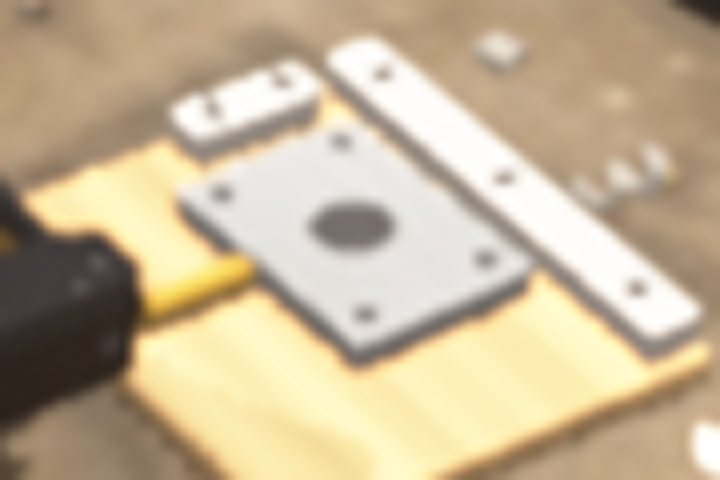

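>>> apply_moves([
  {"grip": 255, "xyz": [0, 5, 0], "rotation": [0, 0, 0]},
  {"grip": 255, "xyz": [-15, 5, 0], "rotation": [0, 0, 0]},
  {"grip": 255, "xyz": [-15, 0, 0], "rotation": [0, 0, 0]},
  {"grip": 255, "xyz": [-15, -3, 0], "rotation": [0, 0, 0]},
  {"grip": 255, "xyz": [-15, -6, 0], "rotation": [0, 0, 0]},
])

```text
time: 6.85
ee_pos: [0.4827, 0.0864, 0.017]
eef_rot: [-0.657, 0.754, -0.0, -0.0]
ft_force: [-0.8, 1.2, -1.4]
width: 0.0217
```

```bash
python3 - <<'E'
from h import *
s=st();print(yaw(),wj(np.array(s['ee_pos'])*1000)); shot('scene','s7'); shot('side','d7')
crop('d7',210,205,300,285,6,'d7c');crop('s7',290,180,380,240,8,'s7c')
E
```

```text
{'time': 6.85, 'ee_pos': [0.4827, 0.0864, 0.017], 'eef_rot': [-0.6566, 0.7543, -0.0004, -0.0003], 'ft_force': [-0.823, 1.219, -1.4128], 'torque': [0.2016, 0.3822, 0.0593], 'width': 0.0217, 'joint_positions': [-0.2767, 0.2812, 0.0062, 2.024, -0.0009, 0.8366, -1.9793]}
-97.9226993379167 [-153.03720434   27.66080007]
```

View pics/d7c.png

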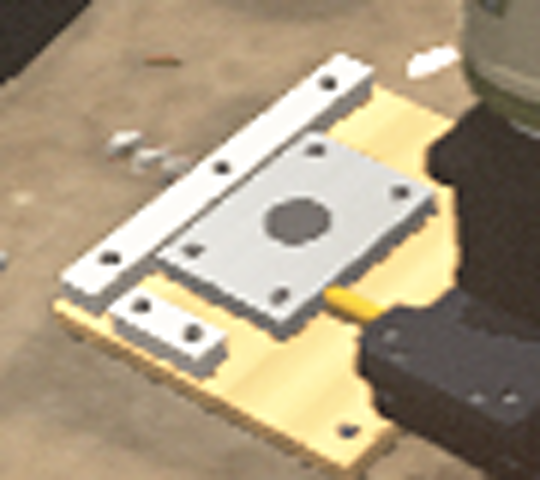

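View pics/s7c.png

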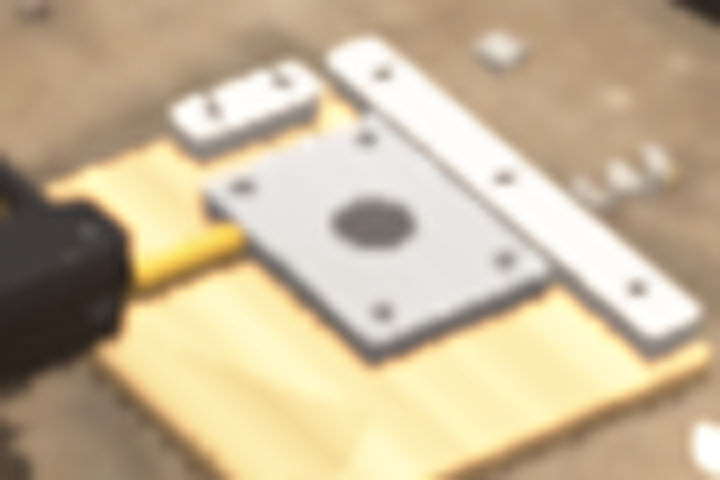

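```bash
python3 - <<'E'
from h import *
def S(u,v,z): return px(load('s7'),290+u/8,180+v/8,z)*1000
def D(u,v,z): return px(load('d7'),210+u/6,205+v/6,z)*1000
A=lambda p,q:round(np.degrees(np.arctan2(*(q-p)[[1,0]])),2)
# hole marks: small corner marks at z .024
h=[S(382,313,.024),S(242,187,.024),S(366,139,.024),S(505,260,.024)]
print('blank holes scene',A(h[0],h[1])-90,A(h[3],h[2])-90,A(h[1],h[2]),A(h[0],h[3]), np.round(np.mean(h,0)))
fh=[S(638,288,.026),S(503,177,.026),S(382,74,.026)]; print('fence',A(fh[0],fh[2])-90, np.linalg.norm(fh[0]-fh[2]))
h=[D(400,192,.024),D(280,295,.024),D(193,250,.024),D(316,149,.024)]
print('blank holes side',A(h[0],h[1])-90,A(h[3],h[2])-90,A(h[1],h[2]),A(h[0],h[3]),np.round(np.mean(h,0)))
fh2=[D(328,83,.026),D(222,167,.026),D(110,258,.026)]; print('fence',A(fh2[0],fh2[2])-90,np.linalg.norm(fh2[0]-fh2[2]))
for g in (fh,fh2): print([np.round(p,1) for p in g])
E
```

```text
blank holes scene -8.239999999999995 -8.489999999999995 -8.8 -7.31 [650.  39.  24.]
fence -7.969999999999999 139.77844674728598
blank holes side -8.019999999999996 -8.090000000000003 -7.94 -9.25 [648.  37.  24.]
fence -8.14 140.11222899907213
[array([687.3, -43.4,  26. ]), array([696.5,  26.9,  26. ]), array([706.7,  95.1,  26. ])]
[array([684.2, -44.4,  26. ]), array([694.5,  24.7,  26. ]), array([704. ,  94.3,  26. ])]
```

>>> apply_moves([
  {"grip": 255, "xyz": [0, 5, 0], "rotation": [0, 0, 0]},
  {"grip": 255, "xyz": [20, 5, 0], "rotation": [0, 0, 0.2]},
  {"grip": 255, "xyz": [20, 1, 0], "rotation": [0, 0, 0.2]},
  {"grip": 255, "xyz": [20, -1, 0], "rotation": [0, 0, 0.2]},
  {"grip": 255, "xyz": [20, -2.5, 0], "rotation": [0, 0, 0.2]},
])

```text
time: 7.58
ee_pos: [0.4823, 0.0667, 0.0169]
eef_rot: [-0.655, 0.755, -0.0, -0.001]
ft_force: [-4.6, 0.2, 0.1]
width: 0.0217
```

>>> apply_moves([
  {"grip": 255, "xyz": [0, -0.7, 0], "rotation": [0, 0, 0]},
  {"grip": 255, "xyz": [0, -1, 0], "rotation": [0, 0, 0]},
])

```text
time: 7.82
ee_pos: [0.4827, 0.0667, 0.0166]
eef_rot: [-0.655, 0.755, 0.0, -0.001]
ft_force: [-4.1, -1.7, 0.0]
width: 0.0217
```

>>> apply_moves([
  {"grip": 255, "xyz": [0, -0.7, 0], "rotation": [0, 0, 0]},
  {"grip": 255, "xyz": [0, -1, 0], "rotation": [0, 0, 0]},
])

```text
time: 8.07
ee_pos: [0.483, 0.0664, 0.0164]
eef_rot: [-0.655, 0.755, 0.001, -0.002]
ft_force: [-5.5, -0.9, 0.8]
width: 0.0219
```

```bash
python3 - <<'E'
from h import *
s=st();print(yaw(),wj(np.array(s['ee_pos'])*1000)); shot('scene','s8'); shot('side','d8')
crop('d8',210,205,300,285,6,'d8c');crop('s8',290,180,380,240,8,'s8c')
E
```

```text
{'time': 8.075, 'ee_pos': [0.483, 0.0664, 0.0164], 'eef_rot': [-0.6553, 0.7553, 0.0005, -0.0017], 'ft_force': [-5.545, -0.9072, 0.7922], 'torque': [-0.193, 1.2115, -0.2422], 'width': 0.0219, 'joint_positions': [-0.2474, 0.2788, 0.0182, 2.0291, -0.0059, 0.8371, -1.9383]}
-98.10901636289567 [-149.97115085    7.91054503]
```

View pics/d8c.png

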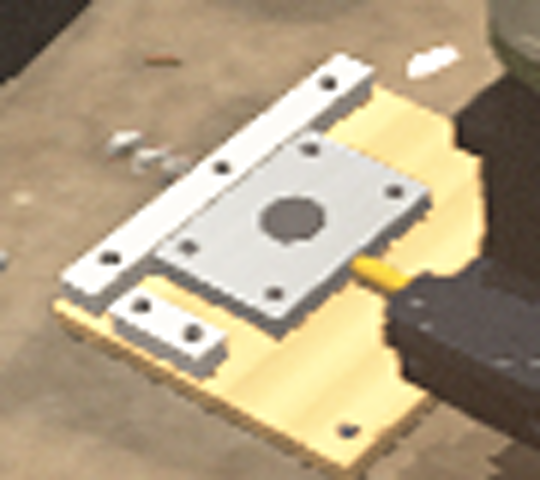

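View pics/s8c.png

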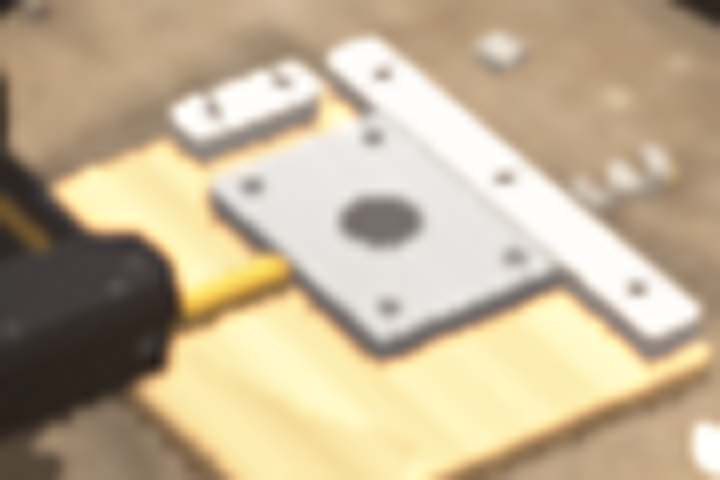

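>>> apply_moves([
  {"grip": 255, "xyz": [0, -1.3, 0], "rotation": [0, 0, 0]},
  {"grip": 255, "xyz": [0, -1.6, 0], "rotation": [0, 0, 0]},
])

```text
time: 8.43
ee_pos: [0.4833, 0.0662, 0.0159]
eef_rot: [-0.655, 0.755, 0.001, -0.003]
ft_force: [-8.9, -0.1, 2.1]
width: 0.0221
```

>>> apply_moves([
  {"grip": 255, "xyz": [0, -1.3, 0], "rotation": [0, 0, 0]},
  {"grip": 255, "xyz": [0, -1.6, 0], "rotation": [0, 0, 0]},
])

```text
time: 8.68
ee_pos: [0.4834, 0.0663, 0.0155]
eef_rot: [-0.656, 0.755, 0.002, -0.004]
ft_force: [-10.0, 2.3, 2.4]
width: 0.0214
```

```bash
python3 - <<'E'
from h import *
s=st();print(yaw(),wj(np.array(s['ee_pos'])*1000))
E
```

```text
{'time': 8.675, 'ee_pos': [0.4834, 0.0663, 0.0155], 'eef_rot': [-0.6556, 0.7551, 0.0022, -0.0039], 'ft_force': [-10.0019, 2.2797, 2.4382], 'torque': [0.16, 1.9488, -0.0549], 'width': 0.0214, 'joint_positions': [-0.2462, 0.2846, 0.0182, 2.0238, -0.0072, 0.8423, -1.9356]}
-98.07243353239387 [-149.57131496    7.77181379]
```

>>> apply_moves([
  {"grip": 255, "xyz": [0, -1.5, -0.5], "rotation": [0, 0, 0]},
  {"grip": 255, "xyz": [0, -1.5, -0.5], "rotation": [0, 0, 0]},
  {"grip": 255, "xyz": [0, -1.5, -0.5], "rotation": [0, 0, 0]},
  {"grip": 255, "xyz": [0, -1.5, -0.5], "rotation": [0, 0, 0]},
])

```text
time: 9.18
ee_pos: [0.4834, 0.0663, 0.0155]
eef_rot: [-0.656, 0.755, 0.003, -0.005]
ft_force: [-9.5, 0.4, 3.3]
width: 0.0219
```

```bash
python3 - <<'E'
from h import *
s=st();print(yaw(),wj(np.array(s['ee_pos'])*1000)); shot('scene','s9'); shot('side','d9')
crop('d9',210,205,300,285,6,'d9c');crop('s9',290,180,380,240,8,'s9c')
E
```

```text
{'time': 9.175, 'ee_pos': [0.4834, 0.0663, 0.0155], 'eef_rot': [-0.6557, 0.755, 0.0031, -0.0051], 'ft_force': [-9.5259, 0.3896, 3.2845], 'torque': [0.1689, 1.7752, -0.1533], 'width': 0.0219, 'joint_positions': [-0.2458, 0.2863, 0.0182, 2.0213, -0.0079, 0.8459, -1.9343]}
-98.04773807966572 [-149.5795677     7.80421964]
```

View pics/d9c.png

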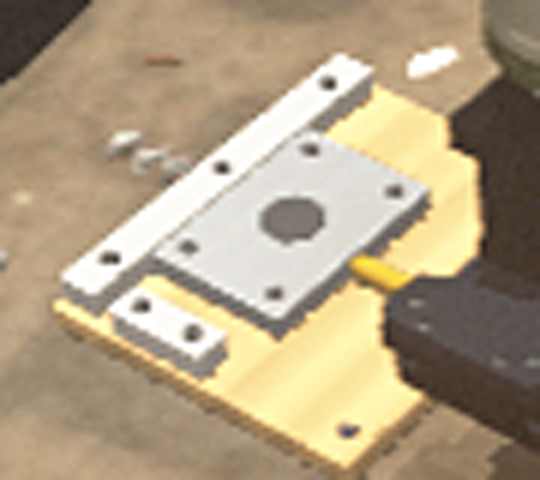

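View pics/s9c.png

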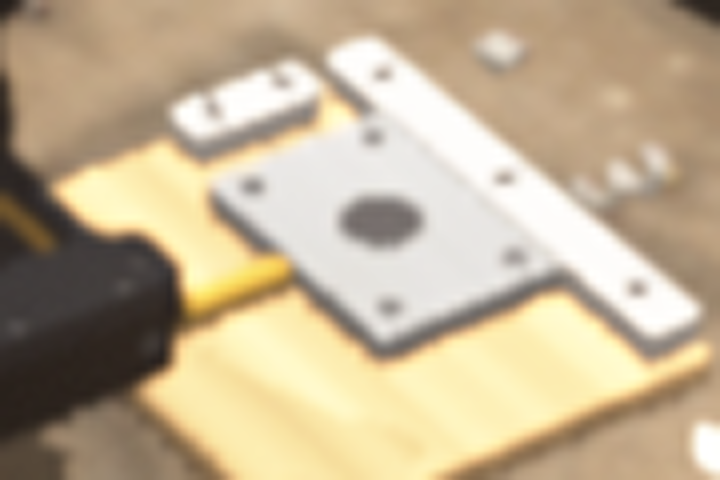

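```bash
cat >> h.py <<'E'
def cents(fn,cropdef,pts,rad=2.6):
    "refine dark-mark centroids at full-res; pts in crop px"
    x0,y0,s=cropdef; g=cv2.cvtColor(cv2.imread('pics/'+fn+'.png'),cv2.COLOR_BGR2GRAY).astype(float)
    out=[]
    for u,v in pts:
        p=np.array([x0+(u+.5)/s-.5,y0+(v+.5)/s-.5])
        for _ in range(4):
            yy,xx=np.mgrid[int(p[1])-5:int(p[1])+7,int(p[0])-5:int(p[0])+7]
            m=np.hypot(xx-p[0],yy-p[1])<rad
            vals=g[yy,xx]; bg=np.percentile(vals[m],85); w=np.clip(bg-vals,0,None)*m
            p=np.array([(w*xx).sum(),(w*yy).sum()])/w.sum()
        out.append(p)
    return out
def gap(fn,cd,bp,fp):
    c=load(fn); A=lambda p,q:np.degrees(np.arctan2(*(q-p)[[1,0]]))
    h=np.array([px(c,*p,.024)*1000 for p in cents(fn,cd,bp)]); f=np.array([px(c,*p,.026)*1000 for p in cents(fn,cd,fp)])
    # order: h: nearfence? [(-x,-y),(-x,+y),(+x,+y),(+x,-y)] ; f: -y .. +y
    fa=A(f[0],f[-1])-90; ba=[A(h[0],h[1])-90,A(h[3],h[2])-90,A(h[1],h[2]),A(h[0],h[3])]
    a=np.radians(fa); n=np.array([np.cos(a),np.sin(a)]); t=np.array([-n[1],n[0]]); d=(f.mean(0)-h.mean(0))[:2]
    print(fn,'fence',round(fa,2),'blank',np.round(ba,2),'rel',round(np.mean(ba)-fa,2),'gap x',round(d@n-45,2),'y of blank rel fence mid',round(-(d@t),2))
DC=(210,205,6); SC=(290,180,8)
E
python3 - <<'E'
from h import *
gap('d7',DC,[(400,192),(280,295),(193,250),(316,149)],[(328,83),(222,167),(110,258)])
gap('s7',SC,[(382,313),(242,187),(366,139),(505,260)],[(638,288),(503,177),(382,74)])
for k in '89':
  gap('d'+k,DC,[(395,191),(274,293),(188,247),(310,149)],[(328,83),(222,167),(110,258)])
  gap('s'+k,SC,[(390,307),(252,187),(374,137),(514,257)],[(638,288),(503,177),(382,74)])
E
```

```text
d7 fence -8.09 blank [-8.07 -8.39 -8.54 -8.8 ] rel -0.36 gap x 2.77 y of blank rel fence mid 6.02
s7 fence -8.43 blank [-7.98 -8.96 -7.46 -7.34] rel 0.49 gap x 3.51 y of blank rel fence mid 5.23
d8 fence -8.1 blank [-8.18 -8.6  -8.73 -8.61] rel -0.43 gap x 0.19 y of blank rel fence mid 6.42
s8 fence -8.45 blank [-7.87 -8.9  -4.5  -9.91] rel 0.66 gap x 0.42 y of blank rel fence mid 5.42
d9 fence -8.1 blank [-8.13 -8.82 -8.44 -8.25] rel -0.32 gap x 0.08 y of blank rel fence mid 6.32
s9 fence -8.45 blank [-7.58 -8.92 -4.01 -9.76] rel 0.88 gap x 0.36 y of blank rel fence mid 5.41
```

>>> apply_moves([
  {"grip": 255, "xyz": [0, 12, 0], "rotation": [0, 0, 0]},
  {"grip": 255, "xyz": [0, 20, -30], "rotation": [0, 0, 0]},
  {"grip": 255, "xyz": [15, 20, -60], "rotation": [0, 0, -8]},
  {"grip": 255, "xyz": [60, 10, -65], "rotation": [0, 0, -18]},
  {"grip": 255, "xyz": [110, -10, -65], "rotation": [0, 0, -28]},
])

```text
time: 9.9
ee_pos: [0.4788, -0.041, 0.0821]
eef_rot: [0.818, -0.575, -0.003, 0.003]
ft_force: [0.2, 0.7, -1.1]
width: 0.0218
```

```bash
sed -i 's/^JC=.*/JC=np.array([630.5,38.]); JY=-8.1/' h.py; python3 - <<'E'
from h import *
st(); print(yaw()); goto([*jw(23,-195),80],-8.1); goto([*jw(23,-195),16.5],-8.1)
E
```

```text
{'time': 9.9, 'ee_pos': [0.4788, -0.041, 0.0821], 'eef_rot': [0.818, -0.5752, -0.0029, 0.003], 'ft_force': [0.2026, 0.6677, -1.0697], 'torque': [-0.0319, 0.0264, 0.0056], 'width': 0.0218, 'joint_positions': [-0.0731, 0.1667, 0.0672, 2.0001, -0.0115, 0.9834, -1.2262]}
-70.23380347950449
xyz [160.1 -98.7   1.1] rot [  0.39   0.32 -62.13] now yaw -70.23
xyz [160.2 -99.2  64.6] rot [  0.39   0.32 -62.13] now yaw -70.23
```

>>> apply_moves([
  {"grip": 255, "xyz": [40, -25, 0], "rotation": [0.1, 0.1, -10]},
  {"grip": 255, "xyz": [80, -50, 0], "rotation": [0.2, 0.2, -20]},
  {"grip": 255, "xyz": [120, -75, 0], "rotation": [0.3, 0.3, -30]},
  {"grip": 255, "xyz": [150, -92, 0], "rotation": [0.3, 0.3, -40]},
  {"grip": 255, "xyz": [160, -99, 0], "rotation": [0.4, 0.3, -50]},
])

```text
time: 10.52
ee_pos: [0.6273, -0.1599, 0.0809]
eef_rot: [0.985, -0.174, 0.001, 0.001]
ft_force: [-1.1, 0.0, -2.5]
width: 0.0217
```

>>> apply_moves([
  {"grip": 255, "xyz": [0, 0, 0], "rotation": [0, 0, -8]},
  {"grip": 255, "xyz": [0, 0, 0], "rotation": [0, 0, -12.1]},
  {"grip": 255, "xyz": [0, 0, 0], "rotation": [0, 0, -12.1]},
])

```text
time: 10.9
ee_pos: [0.6274, -0.1598, 0.0811]
eef_rot: [0.998, -0.069, 0.001, 0.001]
ft_force: [0.3, 0.3, -0.7]
width: 0.0218
```

```bash
python3 - <<'E'
from h import *
st(); goto([*jw(24,-195),16.5],-8.1); shot('wrist','w10')
E
```

```text
{'time': 10.9, 'ee_pos': [0.6274, -0.1598, 0.0811], 'eef_rot': [0.9976, -0.069, 0.0013, 0.0007], 'ft_force': [0.261, 0.3416, -0.6564], 'torque': [-0.0088, 0.0308, -0.0235], 'width': 0.0218, 'joint_positions': [0.1982, 0.4916, -0.0263, 1.5644, 0.0154, 1.0831, 0.0296]}
xyz [-1.  -1.3 64.6] rot [ 0.07 -0.16  0.18] now yaw -7.92
```

View pics/w10.png

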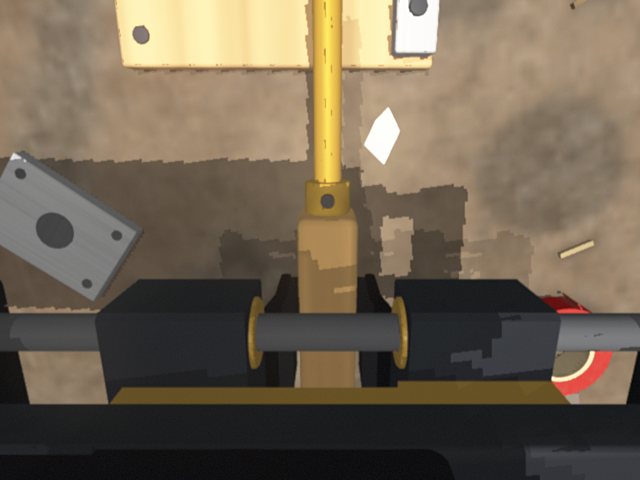

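>>> apply_moves([
  {"grip": 255, "xyz": [-1, -1, 35], "rotation": [0, -0.1, 0.2]},
  {"grip": 255, "xyz": [-1, -1, 58], "rotation": [0, -0.1, 0.2]},
  {"grip": 255, "xyz": [-1, -1, 64.5], "rotation": [0, -0.1, 0.2]},
  {"grip": 255, "xyz": [-1, -1, 64.5], "rotation": [0, -0.1, 0.2]},
])

```text
time: 11.45
ee_pos: [0.6269, -0.1587, 0.0169]
eef_rot: [0.997, -0.072, 0.0, 0.001]
ft_force: [0.7, -0.7, -1.3]
width: 0.0218
```

```bash
python3 - <<'E'
from h import *
s=st();print(yaw(),wj(np.array(s['ee_pos'])*1000)); shot('scene','s11'); shot('side','d11')
crop('d11',210,195,310,285,6,'d11c');crop('s11',290,180,390,255,8,'s11c')
gap('d11',DC,[(395,191),(274,293),(188,247),(310,149)],[(328,83),(222,167),(110,258)])
gap('s11',SC,[(390,307),(252,187),(374,137),(514,257)],[(638,288),(503,177),(382,74)])
E
```

```text
{'time': 11.45, 'ee_pos': [0.6269, -0.1587, 0.0169], 'eef_rot': [0.9974, -0.0716, 0.0005, 0.0007], 'ft_force': [0.6649, -0.7219, -1.274], 'torque': [-0.0358, -0.0168, 0.0009], 'width': 0.0218, 'joint_positions': [0.1964, 0.5649, -0.0261, 1.6044, 0.0185, 0.9714, 0.0205]}
-8.212296741993802 [  24.10102299 -195.20630771]
d11 fence -8.1 blank [-8.13 -8.78 -8.55 -8.21] rel -0.32 gap x 0.11 y of blank rel fence mid 6.34
s11 fence -7.65 blank [-7.66 -8.91 -4.3  -9.72] rel 0.0 gap x 0.93 y of blank rel fence mid 6.65
```

View pics/d11c.png

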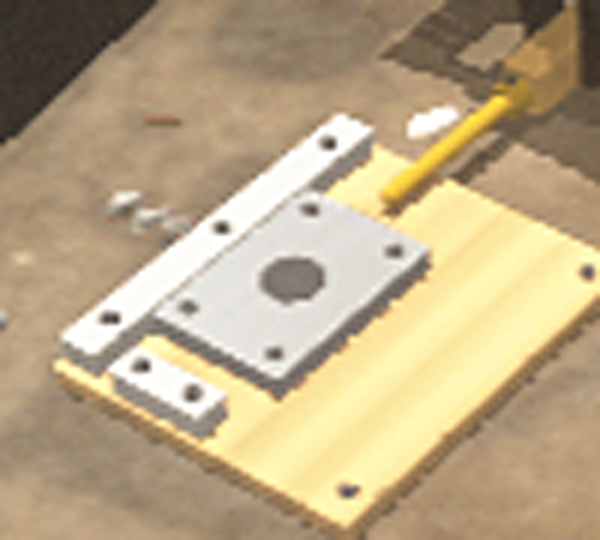

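View pics/s11c.png

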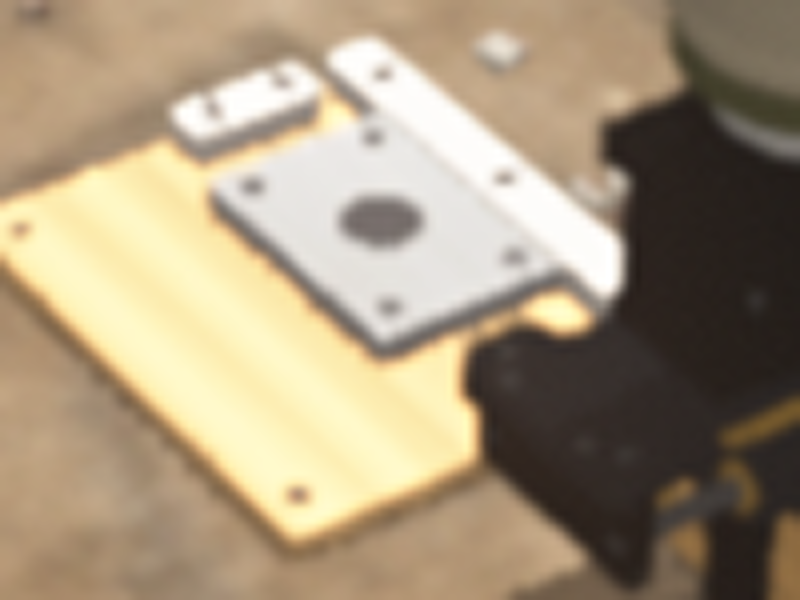

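>>> apply_moves([
  {"grip": 255, "xyz": [-2, -10, 0], "rotation": [0, 0, 0]},
  {"grip": 255, "xyz": [-2, -14, 0], "rotation": [0, 0, 0]},
  {"grip": 255, "xyz": [-2, -18, 0], "rotation": [0, 0, 0]},
  {"grip": 255, "xyz": [-1.8, -22, 0], "rotation": [0, 0, 0]},
  {"grip": 255, "xyz": [-1.6, -26, 0], "rotation": [0, 0, 0]},
])

```text
time: 12.18
ee_pos: [0.6296, -0.1329, 0.0178]
eef_rot: [0.997, -0.072, 0.001, 0.001]
ft_force: [-0.5, -1.1, -0.6]
width: 0.0219
```

```bash
python3 - <<'E'
from h import *
s=st();print(yaw(),wj(np.array(s['ee_pos'])*1000)); shot('scene','s12'); shot('side','d12')
crop('d12',210,205,300,285,6,'d12c');crop('s12',290,180,380,240,8,'s12c')
E
```

```text
{'time': 12.175, 'ee_pos': [0.6296, -0.1329, 0.0178], 'eef_rot': [0.9974, -0.0716, 0.0013, 0.0009], 'ft_force': [-0.4957, -1.1296, -0.6103], 'torque': [-0.3282, 0.1225, -0.0005], 'width': 0.0219, 'joint_positions': [0.1607, 0.5572, -0.0322, 1.6144, 0.0226, 0.9677, -0.0228]}
-8.215274038351241 [  23.21027445 -169.27637428]
```

View pics/d12c.png

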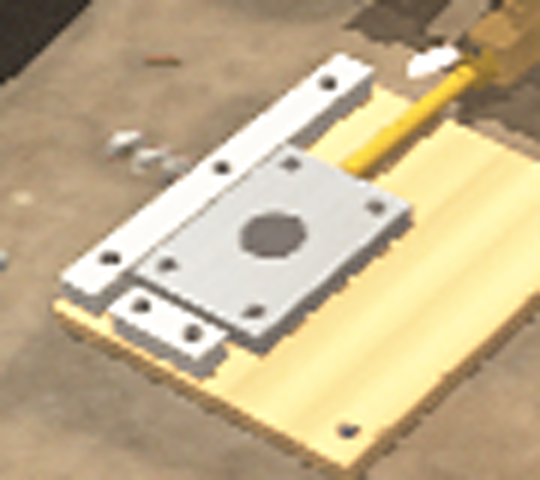

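View pics/s12c.png

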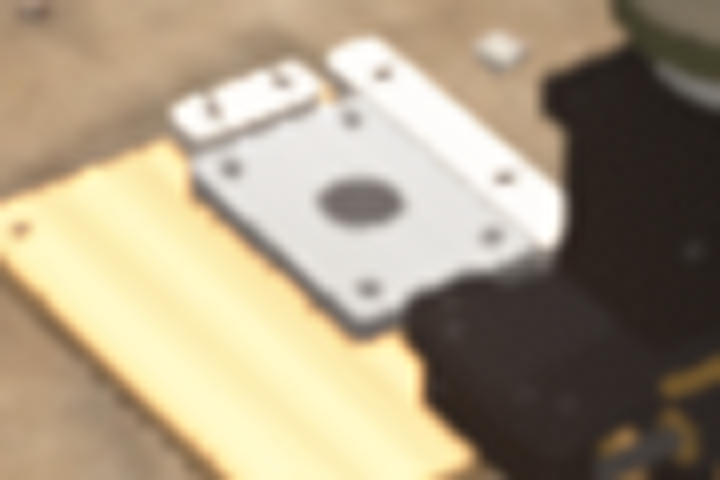

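>>> apply_moves([
  {"grip": 255, "xyz": [0, -1.5, 0.5], "rotation": [0, 0, 0]},
  {"grip": 255, "xyz": [0.1, -3, 1], "rotation": [0, 0, 0]},
  {"grip": 255, "xyz": [0.2, -4, 1], "rotation": [0, 0, 0]},
  {"grip": 255, "xyz": [0.2, -4.5, 1], "rotation": [0, 0, 0]},
])

```text
time: 12.78
ee_pos: [0.6305, -0.1277, 0.0167]
eef_rot: [0.997, -0.071, 0.001, 0.001]
ft_force: [-0.4, -2.9, -1.1]
width: 0.0214
```

```bash
python3 - <<'E'
from h import *
s=st();print(yaw(),wj(np.array(s['ee_pos'])*1000)); shot('side','d13')
crop('d13',210,205,300,285,6,'d13c')
E
```

```text
{'time': 12.775, 'ee_pos': [0.6305, -0.1277, 0.0167], 'eef_rot': [0.9975, -0.0712, 0.0012, 0.0006], 'ft_force': [-0.383, -2.8678, -1.1272], 'torque': [-0.3295, 0.0966, 0.0305], 'width': 0.0214, 'joint_positions': [0.154, 0.5585, -0.0338, 1.6152, 0.0231, 0.9659, -0.0302]}
-8.164809746038294 [  23.3501833  -164.04068807]
```

View pics/d13c.png

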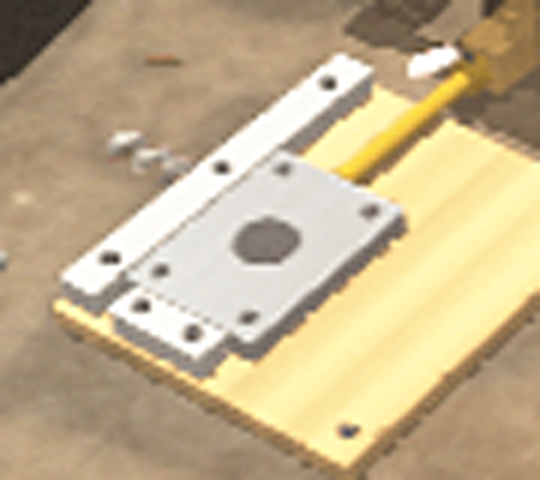

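>>> apply_moves([
  {"grip": 255, "xyz": [0, -0.8, 0], "rotation": [0, 0, 0]},
  {"grip": 255, "xyz": [0, -1.6, 0], "rotation": [0, 0, 0]},
])

```text
time: 13.08
ee_pos: [0.6307, -0.126, 0.0167]
eef_rot: [0.997, -0.071, 0.001, 0.001]
ft_force: [-0.1, -0.9, -1.2]
width: 0.022
```

>>> apply_moves([
  {"grip": 255, "xyz": [0, -0.8, 0], "rotation": [0, 0, 0]},
  {"grip": 255, "xyz": [0, -1.3, 0], "rotation": [0, 0, 0]},
])

```text
time: 13.32
ee_pos: [0.6308, -0.1256, 0.0167]
eef_rot: [0.997, -0.072, 0.001, 0.001]
ft_force: [-1.0, -5.8, -0.5]
width: 0.0217
```

>>> apply_moves([
  {"grip": 255, "xyz": [0, -1, 0], "rotation": [0, 0, 0]},
  {"grip": 255, "xyz": [0, -1.3, 0], "rotation": [0, 0, 0]},
])

```text
time: 13.58
ee_pos: [0.6307, -0.1256, 0.0168]
eef_rot: [0.997, -0.072, 0.001, 0.002]
ft_force: [-1.3, -6.9, -1.0]
width: 0.0216
```

>>> apply_moves([
  {"grip": 255, "xyz": [0, -1.4, 0], "rotation": [0, 0, 0]},
  {"grip": 255, "xyz": [0, -1.7, 0], "rotation": [0, 0, 0]},
])

```text
time: 13.82
ee_pos: [0.6307, -0.1255, 0.0168]
eef_rot: [0.997, -0.073, 0.001, 0.003]
ft_force: [-1.3, -6.5, -0.8]
width: 0.0216
```

>>> apply_moves([
  {"grip": 255, "xyz": [0, -1.6, 0], "rotation": [0, 0, 0]},
  {"grip": 255, "xyz": [0, -1.8, 0], "rotation": [0, 0, 0]},
])

```text
time: 14.08
ee_pos: [0.6306, -0.1255, 0.0169]
eef_rot: [0.997, -0.073, 0.001, 0.003]
ft_force: [-2.2, -7.8, 0.3]
width: 0.0214
```

>>> apply_moves([
  {"grip": 255, "xyz": [0, -2, 0], "rotation": [0, 0, 0]},
  {"grip": 255, "xyz": [0, -2.3, 0], "rotation": [0, 0, 0]},
])

```text
time: 14.32
ee_pos: [0.6305, -0.1254, 0.0171]
eef_rot: [0.997, -0.074, 0.001, 0.005]
ft_force: [-2.8, -8.2, 1.9]
width: 0.0218
```

>>> apply_moves([
  {"grip": 255, "xyz": [0, -2.4, 0], "rotation": [0, 0, 0]},
  {"grip": 255, "xyz": [0, -2.4, 0], "rotation": [0, 0, 0]},
  {"grip": 255, "xyz": [0, -2.4, 0], "rotation": [0, 0, 0]},
])

```text
time: 14.7
ee_pos: [0.6303, -0.1254, 0.0172]
eef_rot: [0.997, -0.075, 0.0, 0.006]
ft_force: [-1.8, -8.0, 0.8]
width: 0.0216
```

```bash
python3 - <<'E'
from h import *
s=st();print(yaw(),wj(np.array(s['ee_pos'])*1000)); shot('scene','s14'); shot('side','d14')
crop('d14',210,205,300,285,6,'d14c');crop('s14',290,180,380,240,8,'s14c')
gap('d14',DC,[(370,212),(250,318),(161,271),(282,170)],[(328,83),(222,167),(110,258)])
E
```

```text
{'time': 14.7, 'ee_pos': [0.6303, -0.1254, 0.0172], 'eef_rot': [0.9972, -0.0747, 0.0005, 0.0058], 'ft_force': [-1.8464, -7.9849, 0.8211], 'torque': [-1.5267, 0.5546, 0.142], 'width': 0.0216, 'joint_positions': [0.1409, 0.5566, -0.0284, 1.6169, 0.0321, 0.967, -0.051]}
-8.568289446315871 [  22.85119159 -161.84119317]
d14 fence -8.09 blank [-8.02 -7.96 -7.61 -7.71] rel 0.26 gap x 0.33 y of blank rel fence mid 25.35
```

View pics/d14c.png

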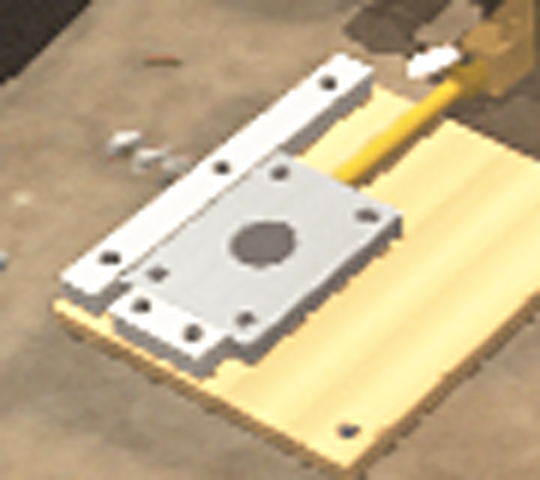

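View pics/s14c.png

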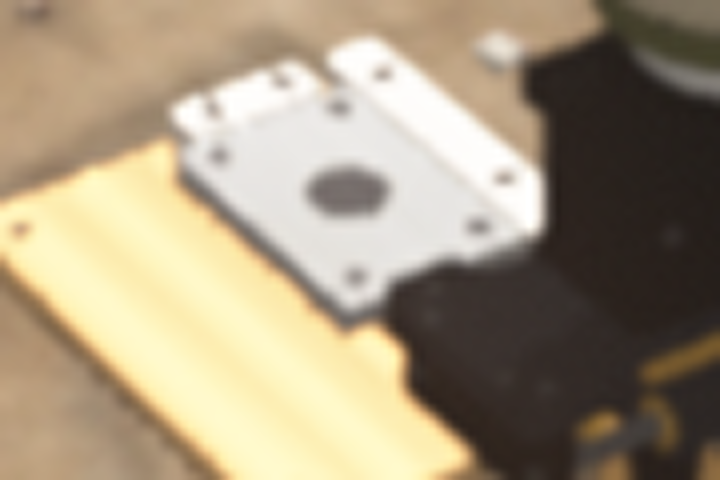

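>>> apply_moves([
  {"grip": 255, "xyz": [0, -2.8, 0], "rotation": [0, 0, 0]},
  {"grip": 255, "xyz": [0, -3.3, 0], "rotation": [0, 0, 0]},
])

```text
time: 15.05
ee_pos: [0.6302, -0.1254, 0.0174]
eef_rot: [0.997, -0.076, 0.0, 0.007]
ft_force: [-3.2, -11.7, 1.5]
width: 0.0219
```

>>> apply_moves([
  {"grip": 255, "xyz": [0, -3.3, 0], "rotation": [0, 0, 0]},
  {"grip": 255, "xyz": [0, -3.3, 0], "rotation": [0, 0, 0]},
  {"grip": 255, "xyz": [0, -3.3, 0], "rotation": [0, 0, 0]},
])

```text
time: 15.42
ee_pos: [0.63, -0.1253, 0.0177]
eef_rot: [0.997, -0.077, 0.0, 0.009]
ft_force: [-3.8, -11.1, 2.5]
width: 0.0218
```

>>> apply_moves([
  {"grip": 255, "xyz": [0, 3, 0], "rotation": [0, 0, 0]},
  {"grip": 255, "xyz": [0, 15, 0], "rotation": [0, 0, 0]},
  {"grip": 255, "xyz": [0, 25, -20], "rotation": [0, 0, 0]},
  {"grip": 255, "xyz": [0, 40, -70], "rotation": [0, 0, 0]},
  {"grip": 255, "xyz": [0, 60, -110], "rotation": [0, 0, 0]},
])

```text
time: 16.05
ee_pos: [0.6215, -0.183, 0.1323]
eef_rot: [0.997, -0.077, 0.001, 0.009]
ft_force: [0.7, 0.3, -1.1]
width: 0.0214
```

```bash
python3 - <<'E'
from h import *
s=st();goto([*jw(-60,-190),150],-98);
shot('side','d15');shot('scene','s15'); shot('wrist','w15')
crop('d15',210,205,300,285,6,'d15c');crop('s15',290,180,380,240,8,'s15c')
gap('d15',DC,[(370,212),(250,318),(161,271),(282,170)],[(328,83),(222,167),(110,258)])
gap('s15',SC,[(355,277),(220,156),(340,107),(479,227)],[(638,288),(503,177),(382,74)])
E
```

```text
{'time': 16.05, 'ee_pos': [0.6215, -0.183, 0.1323], 'eef_rot': [0.997, -0.0765, 0.0012, 0.0089], 'ft_force': [0.726, 0.3394, -1.0516], 'torque': [-0.0457, -0.0204, 0.0169], 'width': 0.0214, 'joint_positions': [0.2121, 0.4415, -0.0071, 1.5223, 0.022, 1.1732, 0.0439]}
xyz [-82.5 -28.8 -18.6] rot [ 0.62 -0.95 89.22] now yaw -8.78
d15 fence -8.09 blank [-8.07 -7.96 -7.65 -7.78] rel 0.23 gap x 0.3 y of blank rel fence mid 25.35
s15 fence -8.42 blank [-7.76 -8.35 -5.51 -8.53] rel 0.89 gap x 0.65 y of blank rel fence mid 24.53
```

View pics/d15c.png

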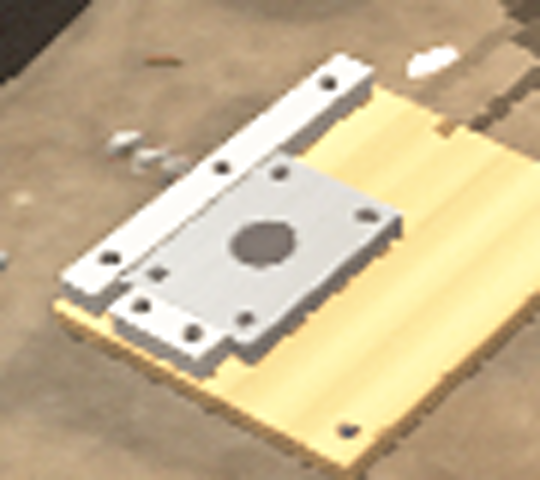

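View pics/s15c.png

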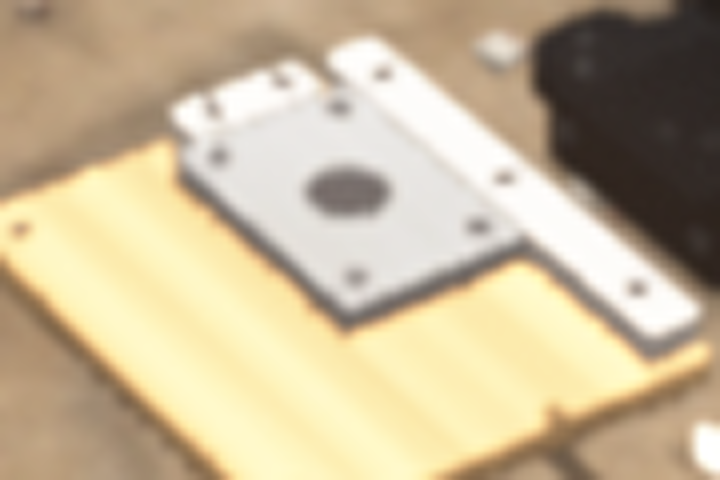

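View pics/w15.png

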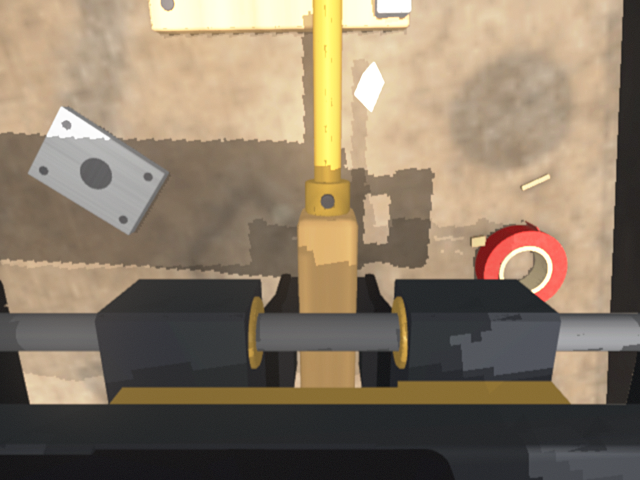

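```bash
python3 - <<'E'
from h import *
c=load('w15'); Rm=cv2.Rodrigues(np.array(c['rvec'],float))[0]; C=-Rm.T@np.array(c['tvec']).ravel(); print(C*1000,Rm[2])
s=r.read_state(); print(R.from_quat(s['eef_rot']).inv().apply(C-s['ee_pos'])*1000)
goto([*jw(30,-40),85],-8.1); goto([*jw(30,-20),85],-8.1)
E
```

```text
[ 633.39912543 -112.14714694  289.46169923] [-0.03434222 -0.28034052 -0.95928609]
[   0.82023116  -70.68628912 -157.8947976 ]
xyz [   3.6 -182.8   44.5] rot [ 1.08 -0.42 -0.86] now yaw -8.96
xyz [   3.3 -202.8   44.2] rot [ 1.08 -0.42 -0.86] now yaw -8.96
```

>>> apply_moves([
  {"grip": 255, "xyz": [0, -40, -10], "rotation": [0.5, -0.2, -0.4]},
  {"grip": 255, "xyz": [2, -95, 0], "rotation": [1, -0.4, -0.8]},
  {"grip": 255, "xyz": [3, -145, 20], "rotation": [1, -0.4, -0.8]},
  {"grip": 255, "xyz": [3, -180, 44], "rotation": [1, -0.4, -0.8]},
  {"grip": 255, "xyz": [3.5, -183, 44], "rotation": [1, -0.4, -0.8]},
])

```text
time: 16.82
ee_pos: [0.6525, -0.0007, 0.0826]
eef_rot: [0.998, -0.068, -0.003, -0.0]
ft_force: [0.1, -0.4, -0.5]
width: 0.0213
```

```bash
python3 - <<'E'
from h import *
s=st();shot('wrist','w16')
E
```

```text
{'time': 16.825, 'ee_pos': [0.6525, -0.0007, 0.0826], 'eef_rot': [0.9977, -0.0682, -0.0025, -0.0002], 'ft_force': [0.087, -0.4006, -0.4711], 'torque': [-0.0779, 0.0056, -0.014], 'width': 0.0213, 'joint_positions': [-0.0099, 0.5073, -0.0779, 1.5376, 0.041, 1.1033, -0.2332]}
```

View pics/w16.png

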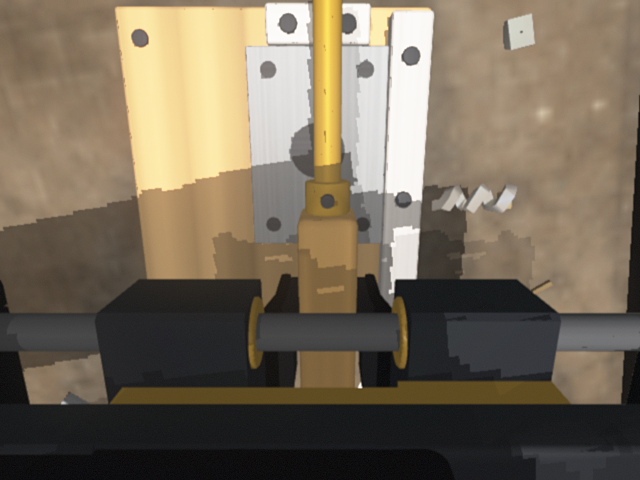

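```bash
python3 - <<'E'
from h import *
crop('w16',355,0,425,120,5,'w16a'); crop('w16',235,30,375,60,5,'w16b'); crop('w16',355,150,425,260,5,'w16d')
E
```

```text
(no output)
```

View pics/w16a.png

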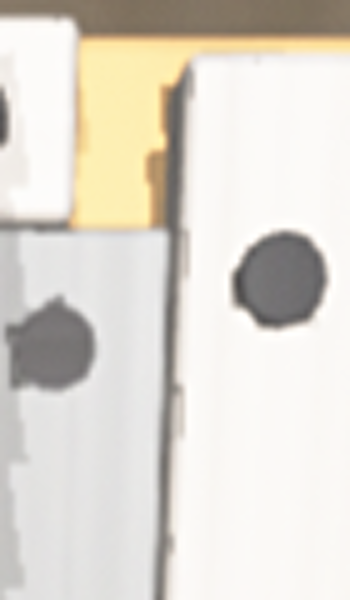

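View pics/w16b.png

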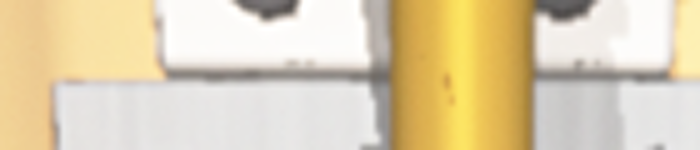

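View pics/w16d.png

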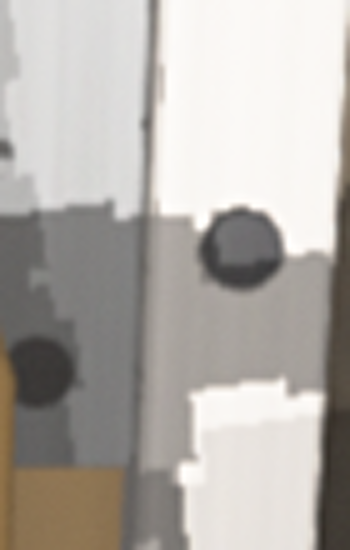

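>>> apply_moves([
  {"grip": 255, "xyz": [-30, 0, -15], "rotation": [0, 0, 10]},
  {"grip": 255, "xyz": [-75, -15, -15], "rotation": [0, 0, 20]},
  {"grip": 255, "xyz": [-120, -35, -15], "rotation": [0, 0, 30]},
  {"grip": 255, "xyz": [-165, -60, -15], "rotation": [0, 0, 40]},
  {"grip": 255, "xyz": [-193, -86, -15], "rotation": [0, 0, 50]},
])

```text
time: 17.5
ee_pos: [0.4729, 0.1085, 0.1002]
eef_rot: [0.873, -0.488, -0.001, 0.001]
ft_force: [0.7, 0.0, -1.3]
width: 0.0214
```

>>> apply_moves([
  {"grip": 255, "xyz": [0, 0, 0], "rotation": [0, 0, 10]},
  {"grip": 255, "xyz": [0, 0, 0], "rotation": [0, 0, 20]},
  {"grip": 255, "xyz": [0, 0, 0], "rotation": [0, 0, 30]},
  {"grip": 255, "xyz": [0, 0, 0], "rotation": [0, 0, 40]},
  {"grip": 255, "xyz": [0, 0, 0], "rotation": [0, 0, 40]},
])

```text
time: 18.12
ee_pos: [0.4733, 0.1076, 0.1008]
eef_rot: [-0.653, 0.757, 0.0, -0.001]
ft_force: [-0.4, 0.0, -1.6]
width: 0.0218
```

```bash
python3 - <<'E'
from h import *
st();goto([*jw(-163,46),16.5],-98.1)
E
```

```text
{'time': 18.125, 'ee_pos': [0.4733, 0.1076, 0.1008], 'eef_rot': [-0.6533, 0.7571, 0.0003, -0.0006], 'ft_force': [-0.3701, 0.0195, -1.5721], 'torque': [0.0369, 0.0942, -0.0146], 'width': 0.0218, 'joint_positions': [-0.3257, 0.1486, 0.0088, 1.9748, -0.0017, 1.0195, -2.0338]}
xyz [ 0.7 -2.6 84.3] rot [ 0.07 -0.02 -0.32] now yaw -98.42
```

>>> apply_moves([
  {"grip": 255, "xyz": [0.7, 0, 45], "rotation": [0, 0, -0.3]},
  {"grip": 255, "xyz": [0.7, 0, 75], "rotation": [0, 0, -0.3]},
  {"grip": 255, "xyz": [0.7, 0, 84], "rotation": [0, 0, -0.3]},
  {"grip": 255, "xyz": [0.7, 0, 84], "rotation": [0, 0, -0.3]},
])

```text
time: 18.62
ee_pos: [0.4733, 0.1065, 0.0172]
eef_rot: [-0.656, 0.755, 0.0, -0.001]
ft_force: [0.7, -0.1, -1.2]
width: 0.0217
```

```bash
python3 - <<'E'
from h import *
s=st();print(yaw(),wj(np.array(s['ee_pos'])*1000)); shot('scene','s17');crop('s17',290,180,380,240,8,'s17c')
E
```

```text
{'time': 18.625, 'ee_pos': [0.4733, 0.1065, 0.0172], 'eef_rot': [-0.6558, 0.7549, 0.0003, -0.0006], 'ft_force': [0.7062, -0.1169, -1.1748], 'torque': [0.0857, 0.0721, 0.018], 'width': 0.0217, 'joint_positions': [-0.3222, 0.272, 0.0073, 2.0358, -0.0028, 0.8353, -2.0244]}
-98.03680743041629 [-165.28252352   45.71182784]
```

View pics/s17c.png

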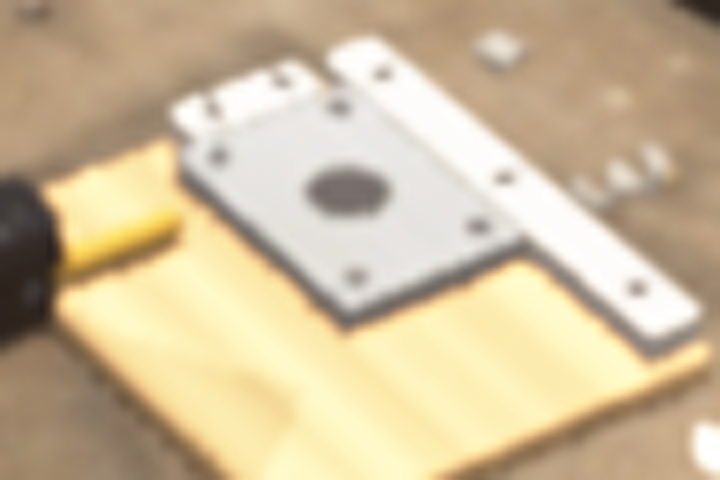

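>>> apply_moves([
  {"grip": 255, "xyz": [0, -7, 0], "rotation": [0, 0, 0]},
  {"grip": 255, "xyz": [0, -11, 0], "rotation": [0, 0, 0]},
  {"grip": 255, "xyz": [0, -13, 0], "rotation": [0, 0, 0]},
  {"grip": 255, "xyz": [0, -14, 0], "rotation": [0, 0, 0]},
])

```text
time: 19.18
ee_pos: [0.4878, 0.1048, 0.0178]
eef_rot: [-0.656, 0.755, 0.0, -0.0]
ft_force: [0.2, -0.3, -0.6]
width: 0.0222
```

>>> apply_moves([
  {"grip": 255, "xyz": [0, -0.6, 0], "rotation": [0, 0, 0]},
  {"grip": 255, "xyz": [0, -1.2, 0], "rotation": [0, 0, 0]},
])

```text
time: 19.42
ee_pos: [0.4885, 0.1048, 0.0177]
eef_rot: [-0.656, 0.755, 0.0, -0.0]
ft_force: [-2.6, 0.5, -1.3]
width: 0.0215
```

>>> apply_moves([
  {"grip": 255, "xyz": [0, -0.6, 0], "rotation": [0, 0, 0]},
  {"grip": 255, "xyz": [0, -1.2, 0], "rotation": [0, 0, 0]},
])

```text
time: 19.68
ee_pos: [0.4888, 0.1047, 0.0174]
eef_rot: [-0.656, 0.755, 0.001, -0.001]
ft_force: [-6.4, 1.4, -0.3]
width: 0.0215
```

>>> apply_moves([
  {"grip": 255, "xyz": [0, -1.0, 0], "rotation": [0, 0, 0]},
  {"grip": 255, "xyz": [0, -1.5, 0], "rotation": [0, 0, 0]},
])

```text
time: 19.92
ee_pos: [0.4888, 0.1046, 0.0169]
eef_rot: [-0.656, 0.755, 0.002, -0.002]
ft_force: [-10.3, 0.9, 2.1]
width: 0.0218
```

>>> apply_moves([
  {"grip": 255, "xyz": [0, -1.4, 0], "rotation": [0, 0, 0]},
  {"grip": 255, "xyz": [0, -1.4, 0], "rotation": [0, 0, 0]},
  {"grip": 255, "xyz": [0, -1.4, 0], "rotation": [0, 0, 0]},
])

```text
time: 20.3
ee_pos: [0.4888, 0.1046, 0.0166]
eef_rot: [-0.656, 0.755, 0.003, -0.003]
ft_force: [-8.6, 0.9, 2.4]
width: 0.0216
```

```bash
python3 - <<'E'
from h import *
s=st();print(yaw(),wj(np.array(s['ee_pos'])*1000)); shot('side','d18');shot('scene','s18');crop('d18',210,205,300,285,6,'d18c')
gap('d15',DC,[(370,212),(250,318),(161,271),(282,170)],[(328,83),(222,167),(110,258)])
gap('d18',DC,[(370,212),(250,318),(161,271),(282,170)],[(328,83),(222,167),(110,258)])
gap('s18',SC,[(355,277),(220,156),(340,107),(479,227)],[(638,288),(503,177),(382,74)])
E
```

```text
{'time': 20.3, 'ee_pos': [0.4888, 0.1046, 0.0166], 'eef_rot': [-0.6563, 0.7545, 0.0025, -0.0034], 'ft_force': [-8.5831, 0.8715, 2.4196], 'torque': [0.2834, 1.4425, 0.0354], 'width': 0.0216, 'joint_positions': [-0.3117, 0.3045, 0.012, 1.9936, -0.0073, 0.8518, -2.0053]}
-97.96584536824935 [-149.63608716   46.02214986]
d15 fence -8.09 blank [-8.07 -7.96 -7.65 -7.78] rel 0.23 gap x 0.3 y of blank rel fence mid 25.35
d18 fence -8.1 blank [-8.4  -8.57 -7.98 -7.73] rel -0.07 gap x -0.06 y of blank rel fence mid 25.27
s18 fence -8.41 blank [-8.49 -8.52 -7.08 -8.55] rel 0.25 gap x 0.17 y of blank rel fence mid 24.92
```

View pics/d18c.png

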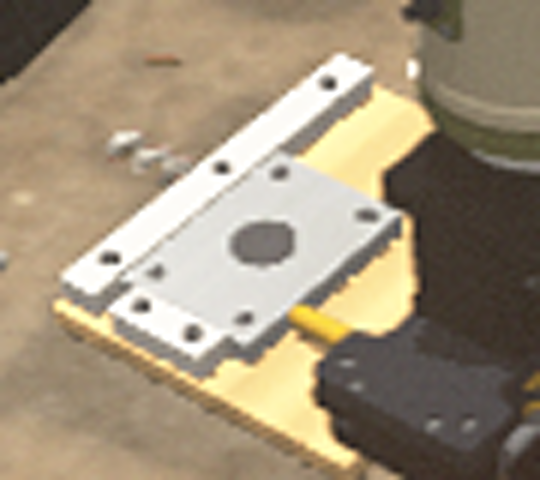

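>>> apply_moves([
  {"grip": 255, "xyz": [0, 6, 0], "rotation": [-0.4, 0, 0]},
  {"grip": 255, "xyz": [22, 6, -0.5], "rotation": [-0.5, 0, 0]},
  {"grip": 255, "xyz": [22, 3, -0.5], "rotation": [-0.5, 0, 0]},
  {"grip": 255, "xyz": [22, 1, -0.5], "rotation": [-0.5, 0, 0]},
  {"grip": 255, "xyz": [22, 0.3, -0.5], "rotation": [-0.5, 0, 0]},
])

```text
time: 21.02
ee_pos: [0.4855, 0.0835, 0.0171]
eef_rot: [-0.656, 0.754, 0.006, -0.006]
ft_force: [-1.6, 0.2, -1.1]
width: 0.0217
```

>>> apply_moves([
  {"grip": 255, "xyz": [0, -0.6, 0], "rotation": [0, 0, 0]},
  {"grip": 255, "xyz": [0, -1.2, 0], "rotation": [0, 0, 0]},
])

```text
time: 21.28
ee_pos: [0.4857, 0.0836, 0.0167]
eef_rot: [-0.657, 0.754, 0.007, -0.007]
ft_force: [-5.7, 0.1, 0.9]
width: 0.0215
```

>>> apply_moves([
  {"grip": 255, "xyz": [0, -0.8, 0], "rotation": [0, 0, 0]},
  {"grip": 255, "xyz": [0, -1.2, 0], "rotation": [0, 0, 0]},
])

```text
time: 21.52
ee_pos: [0.4858, 0.0837, 0.0163]
eef_rot: [-0.657, 0.754, 0.007, -0.008]
ft_force: [-7.1, -0.5, 0.7]
width: 0.0215
```

>>> apply_moves([
  {"grip": 255, "xyz": [0, -1.0, 0], "rotation": [0, 0, 0]},
  {"grip": 255, "xyz": [0, -1.5, 0], "rotation": [0, 0, 0]},
])

```text
time: 21.78
ee_pos: [0.4858, 0.0837, 0.0158]
eef_rot: [-0.657, 0.754, 0.008, -0.009]
ft_force: [-8.9, 1.1, 2.4]
width: 0.0216
```

>>> apply_moves([
  {"grip": 255, "xyz": [0, -1.7, 0], "rotation": [0, 0, 0]},
  {"grip": 255, "xyz": [0, -1.7, 0], "rotation": [0, 0, 0]},
  {"grip": 255, "xyz": [0, -1.7, 0], "rotation": [0, 0, 0]},
])

```text
time: 22.15
ee_pos: [0.4858, 0.0838, 0.0153]
eef_rot: [-0.657, 0.754, 0.009, -0.011]
ft_force: [-8.1, 0.6, 2.4]
width: 0.0219
```

>>> apply_moves([
  {"grip": 255, "xyz": [0, 3, 0], "rotation": [0, 0, 0]},
  {"grip": 255, "xyz": [0, 16, 0], "rotation": [0, 0, 0]},
  {"grip": 255, "xyz": [0, 22, -30], "rotation": [1.4, 0, 0]},
  {"grip": 255, "xyz": [30, 22, -60], "rotation": [1.4, 0, -8]},
  {"grip": 255, "xyz": [85, 5, -65], "rotation": [1.4, 0, -18]},
])

```text
time: 22.78
ee_pos: [0.4712, 0.0073, 0.0825]
eef_rot: [0.764, -0.645, -0.0, -0.001]
ft_force: [1.3, -0.1, -1.6]
width: 0.0217
```

```bash
python3 - <<'E'
from h import *
st();goto([*jw(20,-190),80],-8.1)
E
```

```text
{'time': 22.775, 'ee_pos': [0.4712, 0.0073, 0.0825], 'eef_rot': [0.7642, -0.645, -0.0002, -0.0008], 'ft_force': [1.315, -0.0579, -1.6483], 'torque': [-0.0549, 0.0565, -0.0256], 'width': 0.0217, 'joint_positions': [-0.1634, 0.1409, 0.0552, 2.0288, -0.0111, 0.9714, -1.5045]}
xyz [ 183.6 -123.3    2.4] rot [-9.000e-02  3.000e-02 -7.223e+01] now yaw -80.33
```

>>> apply_moves([
  {"grip": 255, "xyz": [40, -30, 0], "rotation": [0, 0, -10]},
  {"grip": 255, "xyz": [80, -60, 0], "rotation": [0, 0, -20]},
  {"grip": 255, "xyz": [120, -85, 0], "rotation": [0, 0, -30]},
  {"grip": 255, "xyz": [160, -110, 0], "rotation": [0, 0, -40]},
  {"grip": 255, "xyz": [183, -123, 0], "rotation": [0, 0, -50]},
])

```text
time: 23.4
ee_pos: [0.6238, -0.1542, 0.0822]
eef_rot: [0.966, -0.259, 0.0, -0.001]
ft_force: [-0.3, 0.5, -2.7]
width: 0.0212
```

>>> apply_moves([
  {"grip": 255, "xyz": [0, 0, 0], "rotation": [0, 0, -10]},
  {"grip": 255, "xyz": [0, 0, 0], "rotation": [0, 0, -20]},
  {"grip": 255, "xyz": [0, 0, 0], "rotation": [0, 0, -22.2]},
  {"grip": 255, "xyz": [0, 0, 0], "rotation": [0, 0, -22.2]},
])

```text
time: 23.9
ee_pos: [0.6236, -0.154, 0.0823]
eef_rot: [0.998, -0.07, 0.001, -0.0]
ft_force: [-0.4, -0.5, -2.0]
width: 0.0216
```

```bash
python3 - <<'E'
from h import *
st();goto([*jw(20,-182),17],-8.1)
E
```

```text
{'time': 23.9, 'ee_pos': [0.6236, -0.154, 0.0823], 'eef_rot': [0.9975, -0.0701, 0.0006, -0.0005], 'ft_force': [-0.4436, -0.5137, -1.9788], 'torque': [-0.0638, 0.0505, 0.0243], 'width': 0.0216, 'joint_positions': [0.1927, 0.4817, -0.0276, 1.5763, 0.0133, 1.0828, 0.0218]}
xyz [-0.3 -9.  65.3] rot [-0.06 -0.06  0.07] now yaw -8.03
```

Descend (at −187 or so), then approach to contact (~−162).

>>> apply_moves([
  {"grip": 255, "xyz": [0, 0, 35], "rotation": [0, 0, 0]},
  {"grip": 255, "xyz": [0, 0, 58], "rotation": [0, 0, 0]},
  {"grip": 255, "xyz": [0, -3, 65], "rotation": [0, 0, 0]},
  {"grip": 255, "xyz": [0, -9, 65], "rotation": [0, 0, 0]},
  {"grip": 255, "xyz": [0, -9, 65], "rotation": [0, 0, 0]},
])

```text
time: 24.52
ee_pos: [0.626, -0.144, 0.0186]
eef_rot: [0.998, -0.07, 0.002, -0.001]
ft_force: [0.0, -0.4, -1.2]
width: 0.0217
```

```bash
python3 - <<'E'
from h import *
s=st();print(yaw(),wj(np.array(s['ee_pos'])*1000)); shot('side','d20');crop('d20',210,195,310,285,6,'d20c')
gap('d20',DC,[(370,212),(250,318),(161,271),(282,170)],[(328,83),(222,167),(110,258)])
E
```

```text
{'time': 24.525, 'ee_pos': [0.626, -0.144, 0.0186], 'eef_rot': [0.9976, -0.0697, 0.0016, -0.0006], 'ft_force': [0.0401, -0.4251, -1.2457], 'torque': [0.0452, 0.0083, -0.0075], 'width': 0.0217, 'joint_positions': [0.1795, 0.554, -0.0311, 1.6175, 0.0181, 0.9674, 0.0034]}
-7.993844073689787 [  21.22390227 -180.80939204]
d20 fence -8.09 blank [-8.45 -8.5  -8.02 -7.78] rel -0.09 gap x -0.02 y of blank rel fence mid 25.28
```

View pics/d20c.png

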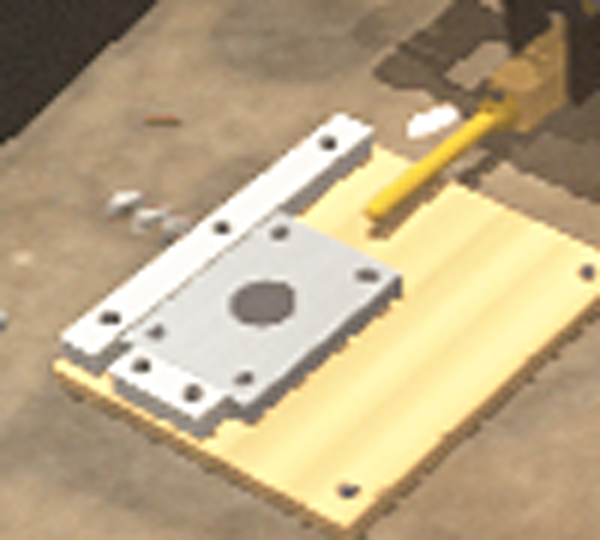

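>>> apply_moves([
  {"grip": 255, "xyz": [-3, -8, 1.5], "rotation": [0, 0, 0]},
  {"grip": 255, "xyz": [-3, -14, 1.5], "rotation": [0, 0, 0]},
  {"grip": 255, "xyz": [-3, -16.5, 1.5], "rotation": [0, 0, 0]},
  {"grip": 255, "xyz": [-3, -17.5, 1.5], "rotation": [0, 0, 0]},
])

```text
time: 25.08
ee_pos: [0.6254, -0.1266, 0.0171]
eef_rot: [0.998, -0.07, 0.002, -0.0]
ft_force: [-0.2, -0.3, -1.0]
width: 0.0216
```

>>> apply_moves([
  {"grip": 255, "xyz": [0, -0.6, 0], "rotation": [0, 0, 0]},
  {"grip": 255, "xyz": [0, -1.2, 0], "rotation": [0, 0, 0]},
])

```text
time: 25.32
ee_pos: [0.6255, -0.1256, 0.0171]
eef_rot: [0.998, -0.07, 0.002, -0.0]
ft_force: [0.7, -0.3, -1.9]
width: 0.0215
```

>>> apply_moves([
  {"grip": 255, "xyz": [0, -0.8, 0], "rotation": [0, 0, 0]},
  {"grip": 255, "xyz": [0, -1.4, 0], "rotation": [0, 0, 0]},
])

```text
time: 25.58
ee_pos: [0.6257, -0.1249, 0.0171]
eef_rot: [0.998, -0.07, 0.002, -0.0]
ft_force: [-0.7, -3.7, -0.5]
width: 0.0212
```

>>> apply_moves([
  {"grip": 255, "xyz": [0, -1.2, 0], "rotation": [0, 0, 0]},
  {"grip": 255, "xyz": [0, -1.7, 0], "rotation": [0, 0, 0]},
])

```text
time: 25.82
ee_pos: [0.6256, -0.1248, 0.0171]
eef_rot: [0.997, -0.071, 0.001, 0.001]
ft_force: [-0.9, -6.4, -0.8]
width: 0.0217
```

>>> apply_moves([
  {"grip": 255, "xyz": [0, -1.9, 0], "rotation": [0, 0, 0]},
  {"grip": 255, "xyz": [0, -2.3, 0], "rotation": [0, 0, 0]},
])

```text
time: 26.08
ee_pos: [0.6256, -0.1246, 0.0172]
eef_rot: [0.997, -0.071, 0.001, 0.002]
ft_force: [-1.9, -7.7, -0.8]
width: 0.0218
```

>>> apply_moves([
  {"grip": 255, "xyz": [0, -2.4, 0], "rotation": [0, 0, 0]},
  {"grip": 255, "xyz": [0, -2.7, 0], "rotation": [0, 0, 0]},
])

```text
time: 26.32
ee_pos: [0.6254, -0.1246, 0.0174]
eef_rot: [0.997, -0.072, 0.001, 0.003]
ft_force: [-2.5, -8.5, -0.5]
width: 0.0216
```

>>> apply_moves([
  {"grip": 255, "xyz": [0, -2.8, 0], "rotation": [0, 0, 0]},
  {"grip": 255, "xyz": [0, -2.8, 0], "rotation": [0, 0, 0]},
  {"grip": 255, "xyz": [0, -2.8, 0], "rotation": [0, 0, 0]},
])

```text
time: 26.7
ee_pos: [0.6253, -0.1246, 0.0175]
eef_rot: [0.997, -0.073, 0.001, 0.005]
ft_force: [-3.2, -9.5, 0.3]
width: 0.0214
```

```bash
python3 - <<'E'
from h import *
s=st();print(yaw(),wj(np.array(s['ee_pos'])*1000)); shot('side','d21');crop('d21',210,205,300,285,6,'d21c')
gap('d21',DC,[(370,212),(250,318),(161,271),(282,170)],[(328,83),(222,167),(110,258)])
E
```

```text
{'time': 26.7, 'ee_pos': [0.6253, -0.1246, 0.0175], 'eef_rot': [0.9973, -0.0733, 0.0009, 0.0047], 'ft_force': [-3.2076, -9.4601, 0.3213], 'torque': [-1.6649, 0.5454, 0.1594], 'width': 0.0214, 'joint_positions': [0.143, 0.5465, -0.0299, 1.6321, 0.0302, 0.9611, -0.0465]}
-8.411234849860696 [  17.74495363 -161.69897348]
d21 fence -8.1 blank [-8.34 -8.6  -8.25 -7.63] rel -0.1 gap x 0.01 y of blank rel fence mid 25.31
```

>>> apply_moves([
  {"grip": 255, "xyz": [0, 3, 0], "rotation": [0, 0, 0]},
  {"grip": 255, "xyz": [0, 16, 0], "rotation": [0, 0, 0]},
  {"grip": 255, "xyz": [0, 30, -25], "rotation": [0.5, 0, 8]},
  {"grip": 255, "xyz": [-20, 60, -55], "rotation": [0.5, 0, 18]},
  {"grip": 255, "xyz": [-60, 90, -60], "rotation": [0.5, 0, 28]},
])

```text
time: 27.38
ee_pos: [0.554, -0.2056, 0.0804]
eef_rot: [0.949, -0.315, 0.005, -0.0]
ft_force: [-0.5, 0.2, -2.2]
width: 0.0217
```

```bash
python3 - <<'E'
from h import *
st();goto([493,-250,60],-100.7)
E
```

```text
{'time': 27.375, 'ee_pos': [0.554, -0.2056, 0.0804], 'eef_rot': [0.9491, -0.3148, 0.0047, -0.0004], 'ft_force': [-0.4921, 0.1831, -2.2172], 'torque': [-0.0367, 0.1095, -0.0153], 'width': 0.0217, 'joint_positions': [0.2052, 0.3763, 0.0885, 1.7359, -0.0386, 1.0216, -0.3331]}
xyz [-22.6  72.1  20. ] rot [-0.47 -0.33 64.  ] now yaw -36.7
```

>>> apply_moves([
  {"grip": 255, "xyz": [-10, 30, 0], "rotation": [-0.1, -0.1, 10]},
  {"grip": 255, "xyz": [-18, 55, 0], "rotation": [-0.2, -0.1, 20]},
  {"grip": 255, "xyz": [-22.5, 72, 0], "rotation": [-0.3, -0.2, 30]},
  {"grip": 255, "xyz": [-22.5, 72, 0], "rotation": [-0.3, -0.3, 40]},
  {"grip": 255, "xyz": [-22.5, 72, 0], "rotation": [-0.4, -0.3, 50]},
])

```text
time: 28.0
ee_pos: [0.4927, -0.2504, 0.0801]
eef_rot: [0.725, -0.689, 0.001, -0.0]
ft_force: [1.3, 0.7, -1.9]
width: 0.0221
```

>>> apply_moves([
  {"grip": 255, "xyz": [0, 0, 10], "rotation": [0, 0, 8]},
  {"grip": 255, "xyz": [0, 0, 20], "rotation": [0, 0, 14]},
  {"grip": 255, "xyz": [0, 0, 20], "rotation": [0, 0, 14]},
])

```text
time: 28.38
ee_pos: [0.4922, -0.2503, 0.0596]
eef_rot: [-0.636, 0.772, -0.0, -0.0]
ft_force: [-0.8, -0.1, -1.5]
width: 0.0215
```

```bash
python3 - <<'E'
from h import *
st();goto([493,-250,11],-100.7); shot('wrist','w22')
E
```

```text
{'time': 28.375, 'ee_pos': [0.4922, -0.2503, 0.0596], 'eef_rot': [-0.6359, 0.7717, -0.0001, -0.0], 'ft_force': [-0.7642, -0.102, -1.5357], 'torque': [0.0431, 0.1596, -0.0099], 'width': 0.0215, 'joint_positions': [0.1417, 0.3401, 0.288, 1.8548, -0.1156, 0.9628, -1.2829]}
xyz [-0.4 -0.7 48.6] rot [-0.   -0.   -0.32] now yaw -101.02
```

View pics/w22.png

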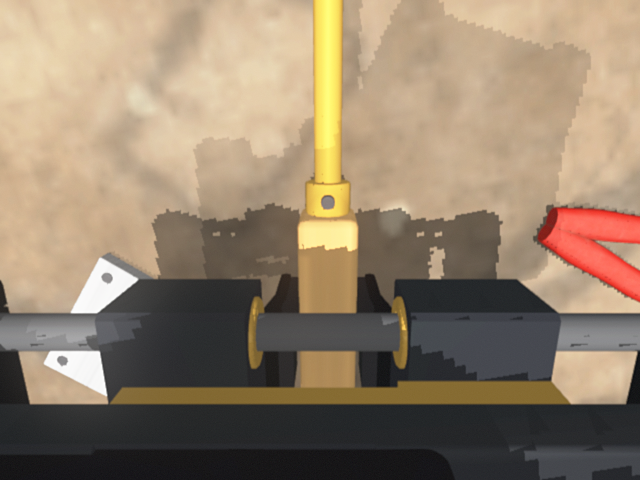

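>>> apply_moves([
  {"grip": 255, "xyz": [0, 0, 25], "rotation": [0, 0, 0]},
  {"grip": 255, "xyz": [0, 0, 42], "rotation": [0, 0, 0]},
  {"grip": 255, "xyz": [0, 0, 46], "rotation": [0, 0, 0]},
  {"grip": 255, "xyz": [0, 0, 47.5], "rotation": [0, 0, 0]},
  {"grip": 255, "xyz": [0, 0, 48], "rotation": [0, 0, 0]},
])

```text
time: 29.05
ee_pos: [0.4931, -0.2507, 0.0127]
eef_rot: [-0.637, 0.771, -0.001, 0.0]
ft_force: [0.2, 0.2, -0.4]
width: 0.0215
```

>>> apply_moves([
  {"grip": 255, "xyz": [0, 0, 0.7], "rotation": [0, 0, 0]},
  {"grip": 255, "xyz": [0, 0, 0.7], "rotation": [0, 0, 0]},
])

```text
time: 29.3
ee_pos: [0.4933, -0.2507, 0.0123]
eef_rot: [-0.637, 0.771, -0.001, 0.001]
ft_force: [0.4, 0.4, -1.6]
width: 0.0218
```

```bash
python3 - <<'E'
from h import *
st()
E
```

```text
{'time': 29.3, 'ee_pos': [0.4933, -0.2507, 0.0123], 'eef_rot': [-0.6367, 0.7711, -0.0011, 0.0006], 'ft_force': [0.4138, 0.3767, -1.5867], 'torque': [0.0844, 0.1977, 0.0217], 'width': 0.0218, 'joint_positions': [0.1555, 0.4098, 0.2742, 1.8805, -0.1421, 0.8675, -1.2612]}
```

>>> apply_moves([
  {"grip": 255, "xyz": [0, 0, 1], "rotation": [0, 0, 0]},
  {"grip": 255, "xyz": [0, 0, 1.5], "rotation": [0, 0, 0]},
  {"grip": 200, "xyz": [0, 0, 1], "rotation": [0, 0, 0]},
])

```text
time: 29.68
ee_pos: [0.4934, -0.2508, 0.0115]
eef_rot: [-0.637, 0.771, -0.001, 0.001]
ft_force: [-0.3, 0.0, -0.6]
width: 0.0212
```

>>> apply_moves([
  {"grip": 90, "xyz": [0, 0, 0], "rotation": [0, 0, 0]},
  {"grip": 90, "xyz": [0, 0, 0], "rotation": [0, 0, 0]},
  {"grip": 90, "xyz": [0, 0, 0], "rotation": [0, 0, 0]},
  {"grip": 90, "xyz": [0, 0, 0], "rotation": [0, 0, 0]},
  {"grip": 90, "xyz": [0, 0, 0], "rotation": [0, 0, 0]},
])

```text
time: 30.3
ee_pos: [0.4934, -0.2507, 0.0115]
eef_rot: [-0.637, 0.771, -0.001, 0.001]
ft_force: [0.9, -0.3, -1.2]
width: 0.0553
```

>>> apply_moves([
  {"grip": 90, "xyz": [0, 0, -15], "rotation": [0, 0, 0]},
  {"grip": 90, "xyz": [0, 0, -50], "rotation": [0, 0, 0]},
  {"grip": 90, "xyz": [0, 0, -100], "rotation": [0, 0, 0]},
  {"grip": 90, "xyz": [0, 0, -140], "rotation": [0, 0, 0]},
  {"grip": 90, "xyz": [0, 0, -140], "rotation": [0, 0, 0]},
])

```text
time: 30.92
ee_pos: [0.4949, -0.2516, 0.1559]
eef_rot: [-0.637, 0.771, -0.004, 0.003]
ft_force: [-0.2, -0.4, -0.1]
width: 0.056
```

```bash
python3 - <<'E'
from h import *
st();shot('wrist','w23');shot('side','d23');shot('scene','s23')
goto([*jw(45,-30),110],-8.1)
gap('d23',DC,[(370,212),(250,318),(161,271),(282,170)],[(328,83),(222,167),(110,258)])
gap('s23',SC,[(355,277),(220,156),(340,107),(479,227)],[(638,288),(503,177),(382,74)])
E
```

```text
{'time': 30.925, 'ee_pos': [0.4949, -0.2516, 0.1559], 'eef_rot': [-0.6366, 0.7712, -0.0041, 0.0026], 'ft_force': [-0.2014, -0.4498, -0.1246], 'torque': [0.0715, 0.1265, 0.0294], 'width': 0.056, 'joint_positions': [0.1205, 0.2267, 0.3069, 1.7694, -0.0757, 1.147, -1.311]}
xyz [-281.5 -127.1   41.4] rot [-8.000e-02 -1.100e-01 -9.281e+01] now yaw -100.91
d23 fence -8.08 blank [-8.46 -8.44 -7.95 -7.62] rel -0.04 gap x 0.04 y of blank rel fence mid 25.29
s23 fence -3.57 blank [-8.51  1.02 -6.91 -0.02] rel -0.04 gap x -4.93 y of blank rel fence mid 31.73
```

View pics/w23.png

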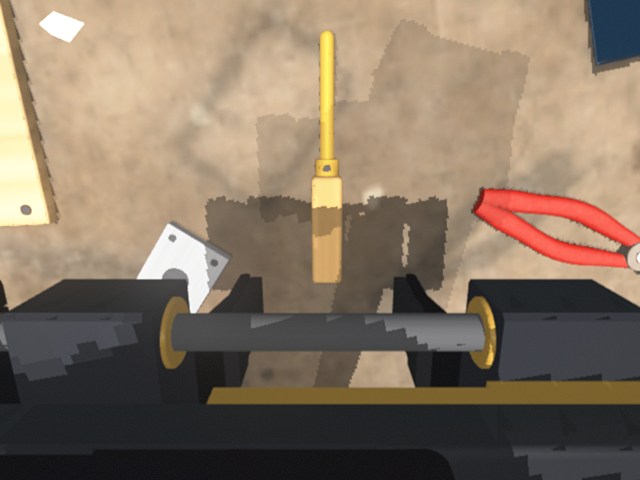

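>>> apply_moves([
  {"grip": 90, "xyz": [-56, -25, 0], "rotation": [0, 0, -10]},
  {"grip": 90, "xyz": [-112, -50, 0], "rotation": [0, 0, -20]},
  {"grip": 90, "xyz": [-168, -75, 0], "rotation": [0, 0, -30]},
  {"grip": 90, "xyz": [-224, -100, 20], "rotation": [0, 0, -40]},
  {"grip": 90, "xyz": [-281, -127, 41], "rotation": [0, 0, -50]},
])

```text
time: 31.7
ee_pos: [0.6675, -0.0014, 0.1105]
eef_rot: [0.904, -0.427, 0.0, 0.0]
ft_force: [0.4, -1.0, 0.8]
width: 0.0564
```

>>> apply_moves([
  {"grip": 90, "xyz": [0, 0, 0], "rotation": [0, 0, -10]},
  {"grip": 90, "xyz": [0, 0, 0], "rotation": [0, 0, -20]},
  {"grip": 90, "xyz": [0, 0, 0], "rotation": [0, 0, -30]},
  {"grip": 90, "xyz": [0, 0, 0], "rotation": [0, 0, -40]},
  {"grip": 90, "xyz": [0, 0, 0], "rotation": [0, 0, -42.8]},
])

```text
time: 32.33
ee_pos: [0.6666, -0.0015, 0.1088]
eef_rot: [0.998, -0.066, -0.001, 0.0]
ft_force: [-0.1, -0.2, -0.0]
width: 0.0565
```

```bash
python3 - <<'E'
from h import *
st();shot('wrist','w24')
E
```

```text
{'time': 32.325, 'ee_pos': [0.6666, -0.0015, 0.1088], 'eef_rot': [0.9978, -0.0661, -0.0012, 0.0003], 'ft_force': [-0.1214, -0.168, -0.0383], 'torque': [-0.0045, 0.0124, 0.0296], 'width': 0.0565, 'joint_positions': [-0.0015, 0.5092, -0.0887, 1.4757, 0.0474, 1.1613, -0.2303]}
```

View pics/w24.png

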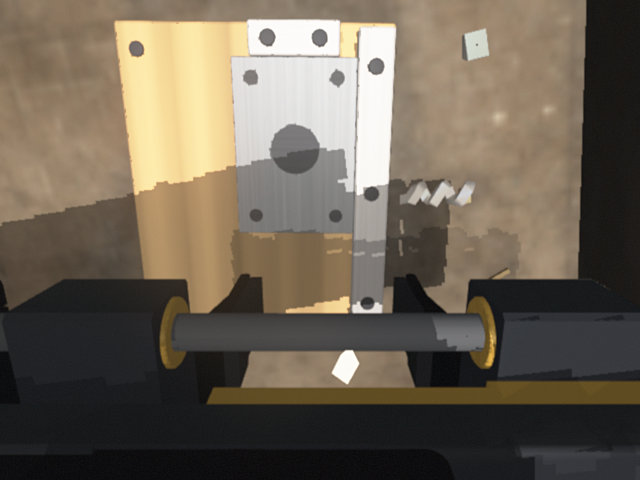

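```bash
python3 - <<'E'
from h import *
crop('w24',330,20,400,110,6,'a'); crop('w24',330,150,400,240,6,'b'); crop('w24',225,40,365,75,5.6,'c')
a,b=[cv2.imread('pics/%s.png'%k) for k in 'ab']; c=cv2.imread('pics/c.png')
o=np.zeros((540+196,850,3),np.uint8); o[:540,:420]=a; o[:540,430:850]=b; o[540:736,:784]=c
cv2.imwrite('pics/w24c.png',cv2.resize(o,None,fx=.8,fy=.8))
cw=load('w24'); A=lambda p,q:np.degrees(np.arctan2(*(q-p)[[1,0]]))
cd=(0,0,1)
h=np.array([px(cw,*p,.024)*1000 for p in cents('w24',cd,[(256,215),(250,77),(337,77),(335,215)],7)])
f=np.array([px(cw,*p,.026)*1000 for p in cents('w24',cd,[(371,193),(376,66)],7)]); s=np.array([px(cw,*p,.026)*1000 for p in cents('w24',cd,[(267,37),(320,37)],7)])
print('blank',A(h[0],h[1])-90,A(h[3],h[2])-90,A(h[1],h[2]),A(h[0],h[3]),'fence',A(f[0],f[1])-90,'stop',A(s[0],s[1]))
a=np.radians(JY); n=np.array([np.cos(a),np.sin(a)]);t=np.array([-n[1],n[0]]); m=h.mean(0)[:2]
print('gapx',(f.mean(0)[:2]-m)@n-45,'y to stop centre (expect 59)',(s.mean(0)[:2]-m)@t, 'y from fence mid hole',(m-f[0][:2])@t)
E
```

```text
blank -8.27641156488852 -8.324579489401614 -7.756187417305354 -8.199035378838513 fence -8.765076834698434 stop -6.791469414223146
gapx 1.0911515823847253 y to stop centre (expect 59) 59.185010794440196 y from fence mid hole 25.720364116261326
```

View pics/w24c.png

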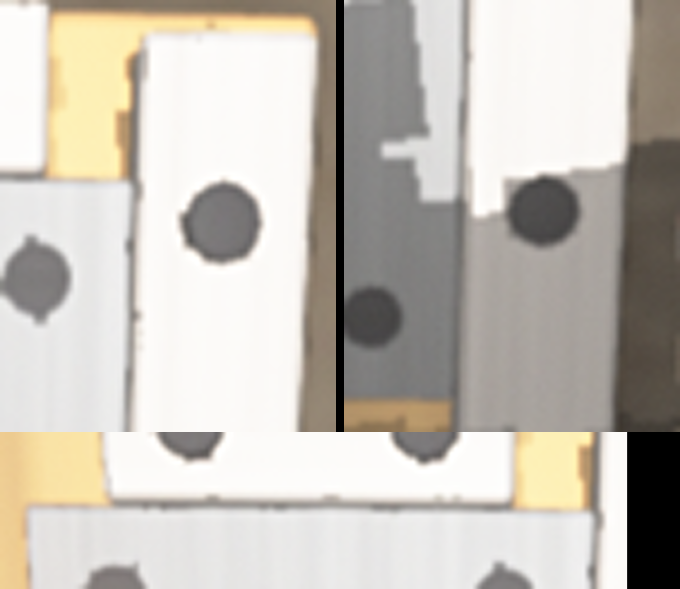

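```bash
python3 - <<'E'
from h import *
print(r.close_job())
E
```

```text
the job is handed in; nothing more can be done
None
```

The blank is seated against the long fence and the end stop, the stick is back on the worktop, and the job was handed in at about 32 s of the 72 s allowed.

**What I did**
- I picked up the push stick, nudged the blank square and pressed it on the long fence at about 10 N. I then slid it along the fence and pressed it on the end stop at about 11–12 N.
- A wrist view then suggested the blank had turned slightly, by about 0.3°. I pressed the fence side again near the lagging end and at the centre (8–10 N), then the end stop again (about 10 N).
- The highest contact force I read was about 12 N. Forces were read only at the end of each move call, not continuously.
- I laid the stick flat on the worktop where it had come from, clear of the jig, and handed in with the gripper open over the jig, touching nothing. I touched none of the bystanders or look-alikes.

**Last checks**
- **Side camera:** fence gap about 0.04 mm and angle to the fence about -0.04°. The blank sits at y = 25.3 mm, where 25 is seated.
- **Stick stopping point:** it stopped within 0.1 mm of the same distance from the fence at all three fence-press positions.
- **Wrist camera (disagrees):** it measured a fence gap of about 1.1 mm. I put this down to shadowed hole marks and the rounded strip edge, because the close-up shows only a thin, roughly even line along both faces.
- **Scene camera:** the last reading was not usable, probably because the arm blocked part of the view.

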